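# Clamp the plaster mould with the press crank

### The job

Take the loose crank by its red block, set its square socket gently over the square shaft on top of the mould press until it sits fully home, then wind it clockwise by its black knob, full circles, until the plate is clamped firmly on the plaster mould, stopping as soon as it comes up firm so the mould does not crack. Leave the crank sitting home on the shaft and let go; do not force the socket down on the shaft or disturb the other things on the table.

Things in the scene. Friction and masses are not known exactly. Their poses are not given: they have to be found in the camera images.
- press_base (a point): centre of the upper face of the grey base (170 x 200 x 25 mm along its x, y, z) of the mould press, fixed to the table. Two columns 22 mm thick, 83 mm to either side along its y, carry a bridge (66 mm along x, 200 mm along y), whose top is 117 mm above this point.
- drive_square (a point): centre of the top of the upright square drive shaft on the press bridge, 144 mm above press_base. The square is 22 mm wide, flats along this point's x and y, 21 mm tall, its top 4 mm tapering to 16 mm wide. It rises from a round flange 54 mm across (top 123 mm above press_base) that turns with it. Its height never changes; it starts at any angle.
- shaft: the drive shaft. Clockwise from above lowers the plate 12 mm a turn; it starts 1 to 2.1 turns short of the mould. Turning takes 0.22 N m (about 3 N at the knob), and more only once the plate meets the mould: each newton more at the knob then adds about 37 N on the mould, 10 mm of knob travel about 140 N. Let go, it springs back a little but holds over 100 N. Origin on its axis, 117 mm above press_base.
- crank_boss (a point): centre line of the steel crank's red grip block (26 mm square, flats along this point's x and y, 40 mm tall), 18 mm below the block's top and 54 mm above the crank's foot. The block stands on the hub and arm, whose top is 32 mm above the foot. With the crank fully home on the shaft this point is 177 mm above press_base, 33 mm above drive_square.
- crank: the crank (0.45 kg), standing on its foot; origin at the foot's centre, x towards the knob. Hub 42 mm square, 32 mm tall, with a square socket (24 mm wide and deep, sides along x and y) open at the foot. A flat arm 18 mm wide, 8 mm thick, its top 32 mm above the foot, runs along +x to the knob. Fully home, the foot rests on the shaft's flange.
- crank_knob (a point): the crank's black upright knob, 24 mm across and 44 mm tall, spinning freely on its own upright axis, 70 mm from the crank's centre line along the +x of crank; this point is on its axis, 57 mm above the crank's foot, 25 mm above the arm's top and 20 mm below the knob's top. Its own yaw says nothing of the crank's.
- platen: the press's aluminium plate (100 x 135 x 12 mm) between the columns, driven by the shaft; origin at the centre of its lower face. Under it lies the white plaster mould (105 x 88 x 43 mm) on wooden packing, whose thickness is not known: the plate meets the mould when this origin is 45 to 50 mm above press_base. Firmly clamped is 40 to 300 N; above 400 N the mould cracks.
- bowl: bystander: blue bowl, 110 mm across, 50 mm high; leave it alone. Origin at its underside
- cup: bystander: brown stoneware cup, 72 mm across, 85 mm high; leave it alone. Origin at its underside
- glaze_jar: bystander: white lidded jar, 64 mm across, 90 mm high; leave it alone. Origin at its underside
- brush: bystander: paint brush lying flat; leave it alone
- vase: bystander: dark clay vase, 90 mm across, 110 mm high; leave it alone. Origin at its underside
- wrench: bystander: steel wrench lying flat; leave it alone
- spare_mould: bystander: white plaster block, 90 x 90 x 40 mm; leave it alone. Origin at its underside

How it is judged (in metres and radians):
On the way, in this order (a step that is already met when the one before it is completed fails the run):
1. the crank is fully home on the shaft, with the plate still up (z of crank_boss in the frame of press_base below 0.18 m and horizontal distance between crank_boss and drive_square below 0.004 m and z of platen in the frame of press_base above 0.055 m), for 0.2 s.
2. the plate is wound down onto the mould with the crank on the shaft (z of crank_boss in the frame of press_base below 0.18 m and horizontal distance between crank_boss and drive_square below 0.004 m and contact force between platen and anything else above 40 N), for 0.2 s.
At the end, for the whole second after the job is handed in: the plate presses the mould with more than 40 N, and the crank is at rest, released, fully home on the shaft (within 3 mm of its full depth and 4 mm of the axis) (all of step 2 and linear speed of crank below 0.02 m/s and contact force between the fingers and crank below 0.1 N); the robot touches nothing.
It fails at once if the mould is cracked: pressed with more than 400 N (contact force between platen and anything else above 400 N).
It fails at once if the crank is pressed on the shaft with more than 35 N before it is home (z of crank_boss in the frame of press_base above 0.181 m and contact force between crank and shaft above 35 N).
It fails at once if the plate is moved down without the crank on the shaft (distance of platen from where it was at the start of the episode above 0.004 m and not (horizontal distance between crank_boss and drive_square below 0.008 m)).
It fails at once if another thing on the table is moved by more than 30 mm (distance of any of bowl, cup, glaze_jar, brush, vase, wrench, spare_mould from where it was at the start of the episode above 0.03 m).
It also fails if it takes over 72 s, if anything falls off the work surface, if the arm or the gripper's body presses on something with over 40 N, if the wrist force passes 120 N, or if a joint passes its speed limit or range.

### The arm

A 7-joint arm with a two-finger parallel gripper is mounted at the origin on the work surface. World frame = base frame: x ahead of the robot, y to its left, z up, the work surface at z = 0. Lengths are in mm, angles in rad, forces in N, time in s.
With the tool pointing down it reaches from about 400 to 875 mm from the base axis. Payload 4.4 kg.
Tool frame: the origin (TCP) lies at the very end of the fingers, on their centre line; the grasp point (between the pads) lies 19 mm behind it; z points along the fingers, x is the direction in which the jaws open and shut, and the axes are right-handed (so a half turn about z gives the same grasp; the last joint's range is limited). The gripper opens to 85 mm and grips with 20 to 120 N. Pads are 22 mm wide; open, the fingers measure 114 mm over their backs; the gripper's body (76 mm by 85 mm) begins 54 mm behind the grasp point. The pads swing forward as they close: fully open they stand 13 mm farther back than shut.
Start: joints at [-1.362, 0.628, 0.038, 1.517, -0.027, 0.996, -0.02], TCP at [176.356, 625.633, 231.313] pointing down, gripper open.
Joint ranges: [-3.06, 3.06], [-0.37, 2.12], [-1.25, 1.32], [0.18, 2.47], [-1.1, 4.24], [0.23, 1.98], [-2.94, 2.94]. Speed limits (rad/s): [2.57, 2.57, 3.14, 3.14, 3.14, 3.14, 3.14].

### API

Orientations are given as [roll, pitch, yaw] about the fixed x, y, z axes, in that order (R = Rz(yaw) Ry(pitch) Rx(roll)).
In Python, from cell import * gives the robot as it stands. The module is installed in compiled form; this text tells all that it offers.
- The arm moves only by the tool play_rows, never from a script. Its argument "targets" is a list of rows, each an object with "slide": the shift along the tool's x, y, z in mm, a list of three; "turn": the turn, a rotation vector about the tool's x, y, z in degrees, a list of three; "hand": the finger opening in mm, from 0 to 85.4. A call has 1 to 5 rows; each row shifts and turns the commanded pose from where the row before left it, along the tool's axes as they then stand; what a row does not reach is not made up. A row lasts 1/8 s, in which the tool goes at most 62.5 mm and 10.7 degrees, less where a joint would pass 70% of its speed; a pose out of reach is approached as far as the arm can. A call is refused whole if a number of a shift passes 62.5 or a number of a turn 10.7, either way. A call with a gripper value outside its range is refused whole. The fingers move at their own pace and stop on an object; the grip force is fixed at half the most. Time passes only in rows, so rows that do not move let the fingers close. It gives the time, the measured TCP pose, the force and the opening at its end, in the units of the state.
- read_state(): the state, without advancing time (a new reading comes with each control period).
- get_image(name): name is "scene" or "side" or "wrist"; returns (picture, depth): 420x560x3 uint8, blue, green, red; 420x560 float32, mm along the optical axis (not along the pixel's ray), 0 where there is no reading.
- calibration(name): a dict with "K" (3x3 intrinsics, pixels), "R" (3x3) and "t" (3): a world point X has camera coordinates R X + t. Camera axes: x right, y down, z forward; pixel columns grow to the right and rows downward; lengths in mm; the calibration is good to about 2 mm. A picture is of the moment at which its call begins: read the wrist's pose just before it. calibration takes no time and is no camera call; for the wrist camera it gives the pose at the moment of the call.
- finish_job(): hands the job in, once; it reports no verdict.
The state is a dict: "clock": time; "qpos": joint angles; "qd": joint speeds; "tau": joint torques, N m; "eef_pos": TCP position; "tool_rot": TCP orientation; "force": force on the tool from outside, world axes, zero at the start; "torque": the same for the moment, N m; "width": finger opening in mm.
Only numpy, scipy, OpenCV 4.12 (cv2) and the standard library are available. Lean on these libraries where they do the work, as an engineer would, in place of code of your own. Each camera call takes 0.05 s, during which the arm holds its last target.

## Working session

There is one attempt and no reset: what is moved stays moved. The work goes in short steps, Python scripts to look and compute and a tool call to move; the robot and the scene stay as the last step left them, time stands still between calls to the robot, and variables do not carry over. Pictures are saved under pics/ and viewed, and the job is handed in when it is done.

Besides the shell and the picture viewer there is one more tool, called after ">>>" by a JSON object that holds its "op" and its "data", one argument or row to a line. play_rows: Moves the arm, as the interface text tells. Its arguments: {"type":"object","properties":{"targets":{"type":"array"}},"required":["targets"]}

```bash
mkdir -p pics; ls; python3 - <<'E'
from cell import *
import cv2, numpy as np
print(read_state())
for n in ["scene","side","wrist"]:
    c=calibration(n); p,d=get_image(n)
    cv2.imwrite(f"pics/{n}0.png",p); np.savez(f"pics/{n}0.npz",p=p,d=d,K=c["K"],R=c["R"],t=c["t"])
    print(n,c["K"].tolist(),(-c["R"].T@c["t"]).round(1),c["R"].round(3).tolist())
E
```

```text
pics
{'clock': 0.0, 'qpos': array([-1.36179035,  0.6293561 ,  0.03844183,  1.51834186, -0.0270138 ,
        0.99628444, -0.0199689 ]), 'qd': array([-1.92336824e-03, -1.43566501e-03, -1.69609091e-03,  5.56004047e-05,
       -4.48734419e-04, -3.39461317e-04,  7.07913155e-04]), 'tau': array([-9.51795337e-04, -5.63388813e+01,  1.22567900e+00, -1.93448746e+01,
        1.09371456e-02,  1.03762862e-02, -3.39814704e-06]), 'eef_pos': array([176.18689205, 625.03547037, 230.39096519]), 'tool_rot': array([3.14157973e+00, 1.87182640e-03, 1.29601462e+00]), 'force': array([ 0.62971409, -0.13719015,  0.43705355]), 'torque': array([-0.05105386, -0.03996518,  0.01719234]), 'width': 85.34208252236286}
scene [[380.818578083055, 0.0, 278.96008641141105], [0.0, 380.818578083055, 214.60724415572426], [0.0, 0.0, 1.0]] [1292.5   65.4  759.7] [[-0.067, 0.998, -0.015], [0.649, 0.032, -0.76], [-0.757, -0.061, -0.65]]
side [[471.2319273886151, 0.0, 282.03231733366766], [0.0, 471.2319273886151, 213.6211824855389], [0.0, 0.0, 1.0]] [ 427.8 -879.  1005.3] [[0.988, -0.152, -0.002], [-0.108, -0.692, -0.714], [0.107, 0.706, -0.7]]
wrist [[348.7756591669178, 0.0, 279.2704412112163], [0.0, 348.7756591669178, 208.24257296831593], [0.0, 0.0, 1.0]] [105.8 644.8 371.7] [[0.27, 0.963, -0.001], [0.923, -0.259, 0.286], [0.275, -0.078, -0.958]]
```

View pics/scene0.png

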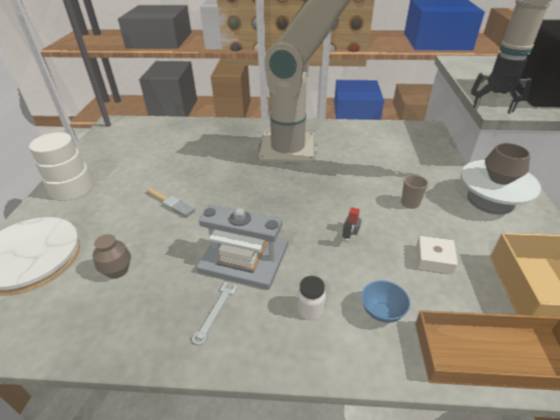

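View pics/side0.png

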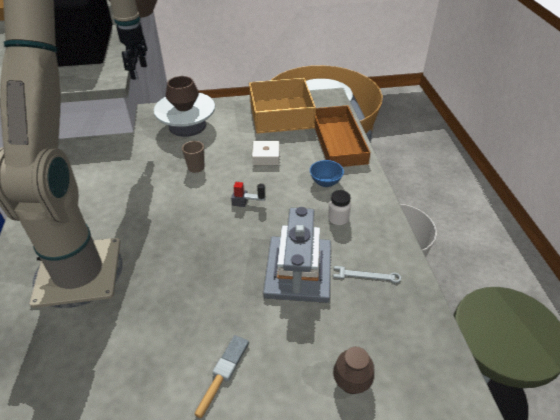

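View pics/wrist0.png

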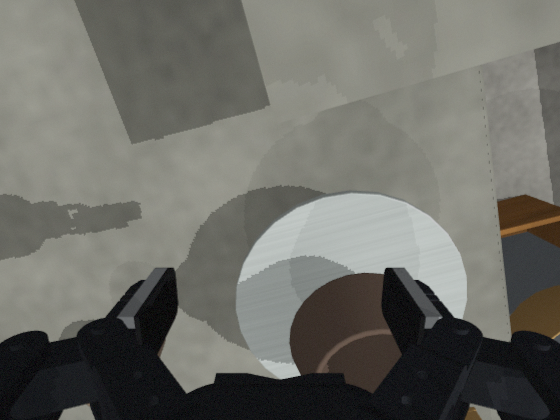

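```bash
cat > h.py <<'E'
import numpy as np, cv2
def load(f):
    z=np.load(f); return z["p"],z["d"],z["K"],z["R"],z["t"]
def cloud(d,K,R,t):
    v,u=np.mgrid[:d.shape[0],:d.shape[1]]
    c=np.stack([(u-K[0,2])*d/K[0,0],(v-K[1,2])*d/K[1,1],d],-1)
    return (c-t)@R
def ray(u,v,K,R,t):
    o=-R.T@t; r=R.T@np.array([(u-K[0,2])/K[0,0],(v-K[1,2])/K[1,1],1.]); return o,r/np.linalg.norm(r)
def plane(u,v,z,K,R,t):
    o,r=ray(u,v,K,R,t); return o+r*(z-o[2])/r[2]
def tri(rays):
    A=0;b=0
    for o,r in rays:
        P=np.eye(3)-np.outer(r,r); A=A+P; b=b+P@o
    return np.linalg.solve(A,b)
def snap(n,tag):
    from cell import calibration,get_image
    c=calibration(n); p,d=get_image(n)
    np.savez(f"pics/{n}{tag}.npz",p=p,d=d,K=c["K"],R=c["R"],t=c["t"]); cv2.imwrite(f"pics/{n}{tag}.png",p)
E
python3 - <<'E'
from h import *
for n,roi,roik in [("scene",(300,180,400,260),(335,218,360,245)),("side",(215,170,290,215),(255,180,270,205))]:
    p,d,K,R,t=load(f"pics/{n}0.npz"); W=cloud(d,K,R,t)
    hsv=cv2.cvtColor(p,cv2.COLOR_BGR2HSV)
    m=((hsv[...,0]<8)|(hsv[...,0]>172))&(hsv[...,1]>150)&(d>0)
    x0,y0,x1,y1=roi; mm=np.zeros_like(m); mm[y0:y1,x0:x1]=m[y0:y1,x0:x1]
    P=W[mm]; print(n,"red",mm.sum(),P.min(0).round(),P.max(0).round())
    vs,us=np.nonzero(mm); print(us.min(),us.max(),vs.min(),vs.max())
    top=P[P[:,2]>np.percentile(P[:,2],95)-4]; print(" top",len(top),top.mean(0).round(1))
    # all pts above table in roi
    sub=np.zeros_like(m); sub[y0:y1,x0:x1]=1
    Q=W[sub&(W[...,2]>15)&(W[...,2]<100)&~mm&(d>0)]; print(" other",len(Q),Q.min(0).round(),Q.max(0).round())
    s=cv2.resize(p[y0:y1,x0:x1],None,fx=8,fy=8,interpolation=cv2.INTER_NEAREST); cv2.imwrite(f"pics/{n}crank.png",s[:600,:800])
E
```

```text
scene red 26 [454. 201.  70.] [473. 219.  73.]
351 357 209 213
 top 26 [463.5 209.8  71. ]
 other 376 [433. 175.  16.] [540. 234.  80.]
side red 108 [446. 190.  33.] [471. 220.  76.]
234 242 182 196
 top 35 [458.7 206.6  72.8]
 other 343 [435. 171.  15.] [537. 221.  80.]
```

View pics/scenecrank.png

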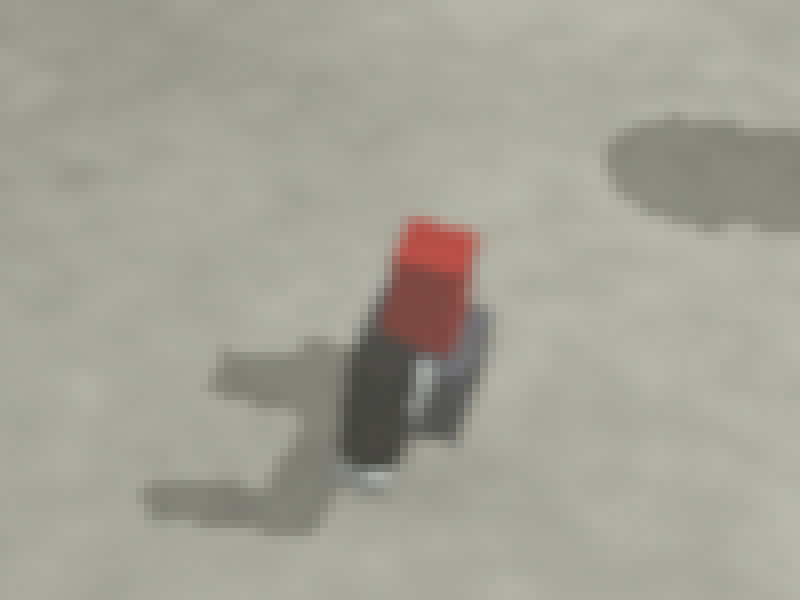

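View pics/sidecrank.png

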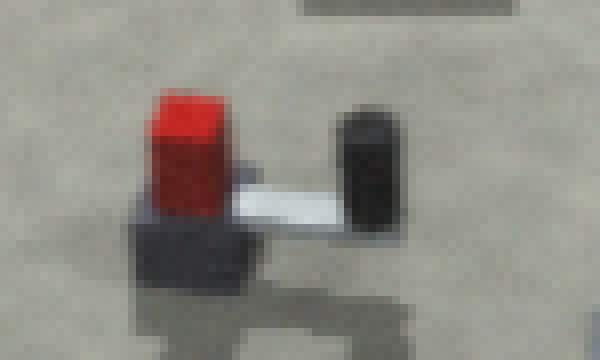

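```bash
python3 - <<'E'
from h import *
for n,roi in [("scene",(190,195,300,285)),("side",(255,195,345,305))]:
    p,d,K,R,t=load(f"pics/{n}0.npz")
    x0,y0,x1,y1=roi
    s=cv2.resize(p[y0:y1,x0:x1],None,fx=600/(y1-y0),fy=600/(y1-y0),interpolation=cv2.INTER_CUBIC)[:,:800]; cv2.imwrite(f"pics/{n}press.png",s); print(600/(y1-y0))
    W=cloud(d,K,R,t)
    P=W[y0:y1,x0:x1].reshape(-1,3); P=P[(P[:,2]>154)&(P[:,2]<200)]
    print(n,len(P),P.mean(0).round(1),P.min(0).round(),P.max(0).round())
    P=W[y0:y1,x0:x1].reshape(-1,3)
    h=np.histogram(P[:,2],bins=np.arange(-5,200,5)); print(list(zip(h[1].astype(int),h[0])))
    B=P[(P[:,2]>135)&(P[:,2]<148)]; c,s,a=cv2.minAreaRect(B[:,:2].astype(np.float32)); print(B.mean(0),c,s,a)
E
```

```text
6.666666666666667
scene 92 [596.8 -87.9 164. ] [ 582. -100.  154.] [605. -77. 171.]
[(np.int64(-5), np.int64(3102)), (np.int64(0), np.int64(1292)), (np.int64(5), np.int64(105)), (np.int64(10), np.int64(118)), (np.int64(15), np.int64(115)), (np.int64(20), np.int64(1057)), (np.int64(25), np.int64(526)), (np.int64(30), np.int64(195)), (np.int64(35), np.int64(70)), (np.int64(40), np.int64(74)), (np.int64(45), np.int64(84)), (np.int64(50), np.int64(43)), (np.int64(55), np.int64(63)), (np.int64(60), np.int64(58)), (np.int64(65), np.int64(72)), (np.int64(70), np.int64(232)), (np.int64(75), np.int64(20)), (np.int64(80), np.int64(19)), (np.int64(85), np.int64(24)), (np.int64(90), np.int64(49)), (np.int64(95), np.int64(90)), (np.int64(100), np.int64(521)), (np.int64(105), np.int64(48)), (np.int64(110), np.int64(0)), (np.int64(115), np.int64(14)), (np.int64(120), np.int64(84)), (np.int64(125), np.int64(129)), (np.int64(130), np.int64(120)), (np.int64(135), np.int64(277)), (np.int64(140), np.int64(840)), (np.int64(145), np.int64(302)), (np.int64(150), np.int64(22)), (np.int64(155), np.int64(15))
[... 1098 characters left out ...]
)), (np.int64(105), np.int64(161)), (np.int64(110), np.int64(4)), (np.int64(115), np.int64(4)), (np.int64(120), np.int64(22)), (np.int64(125), np.int64(36)), (np.int64(130), np.int64(47)), (np.int64(135), np.int64(189)), (np.int64(140), np.int64(922)), (np.int64(145), np.int64(342)), (np.int64(150), np.int64(31)), (np.int64(155), np.int64(13)), (np.int64(160), np.int64(13)), (np.int64(165), np.int64(53)), (np.int64(170), np.int64(6)), (np.int64(175), np.int64(0)), (np.int64(180), np.int64(0)), (np.int64(185), np.int64(0)), (np.int64(190), np.int64(0))]
[ 589.73916854 -100.09259287  142.40179257] (591.9865112304688, -89.93395233154297) (202.19256591796875, 65.93901824951172) 76.40463256835938
```

View pics/scenepress.png

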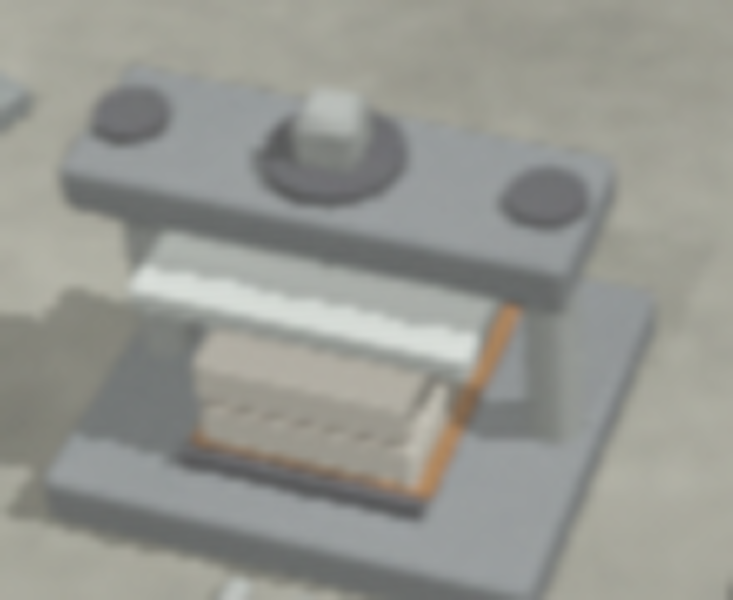

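View pics/sidepress.png

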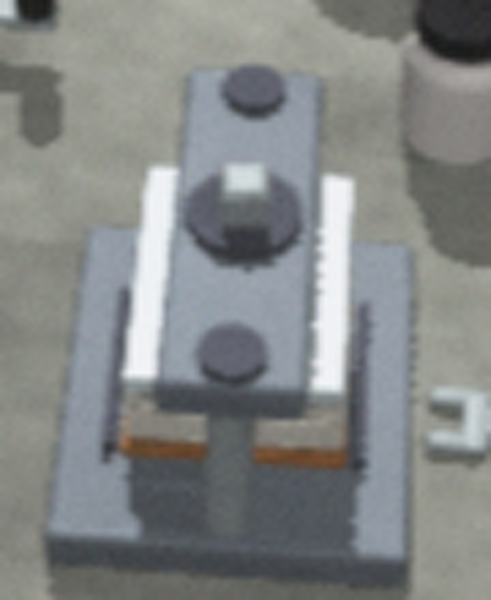

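>>> {"op": "play_rows", "data": {
  "targets": [
    {"slide": [-15,20,-15],"turn": [0,0,0],"hand": 85},
    {"slide": [-36,43,-15],"turn": [0,0,0],"hand": 85},
    {"slide": [-36,43,-5],"turn": [0,0,0],"hand": 85},
    {"slide": [-36,43,0],"turn": [0,0,0],"hand": 85},
    {"slide": [-36,43,0],"turn": [0,0,0],"hand": 85}
  ]
}}

```text
clock: 0.78
eef_pos: [319.9, 417.4, 267.4]
tool_rot: [3.14, -0.001, 1.294]
force: [1.1, -0.5, 0.6]
width: 84.9
```

>>> {"op": "play_rows", "data": {
  "targets": [
    {"slide": [-36,43,0],"turn": [0,0,0],"hand": 85},
    {"slide": [-36,43,0],"turn": [0,0,0],"hand": 85},
    {"slide": [-36,43,0],"turn": [0,0,0],"hand": 85},
    {"slide": [-36,43,0],"turn": [0,0,0],"hand": 85},
    {"slide": [-20,26,0],"turn": [0,0,0],"hand": 85}
  ]
}}

```text
clock: 1.4
eef_pos: [465.7, 204.0, 267.3]
tool_rot: [3.14, 0.001, 1.291]
force: [0.1, 0.3, 0.2]
width: 85.2
```

>>> {"op": "play_rows", "data": {
  "targets": [
    {"slide": [0,0,0],"turn": [0,0,0],"hand": 85},
    {"slide": [0,0,0],"turn": [0,0,0],"hand": 85}
  ]
}}

```text
clock: 1.65
eef_pos: [463.6, 208.6, 266.8]
tool_rot: [-3.141, -0.001, 1.295]
force: [0.0, 0.8, -0.4]
width: 85.0
```

```bash
python3 - <<'E'
from h import *
from cell import read_state
print(read_state())
snap("wrist","1")
E
```

```text
{'clock': 1.65, 'qpos': array([-0.55390859,  0.38410585,  0.105853  ,  1.86327137, -0.05139923,
        0.89655567,  0.87186377]), 'qd': array([-0.02594181,  0.00415168, -0.013414  , -0.00222229, -0.00027636,
       -0.00356505, -0.00105415]), 'tau': array([ 1.10676549e+00, -4.14089942e+01,  1.96416445e+00, -1.80574232e+01,
        1.03227580e-01, -5.11387901e-03,  9.11026960e-03]), 'eef_pos': array([463.62532019, 208.63336331, 266.80771539]), 'tool_rot': array([-3.14141675e+00, -5.71047074e-04,  1.29548496e+00]), 'force': array([ 0.00359928,  0.80015264, -0.41763759]), 'torque': array([-0.00150499, -0.01291002,  0.02283177]), 'width': 85.01527233677068}
```

View pics/wrist1.png

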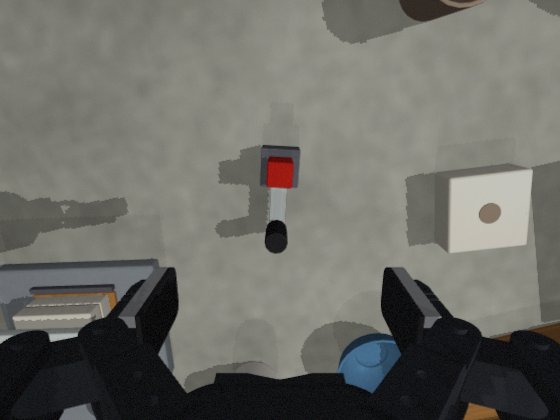

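```bash
cat > crank.py <<'E'
from h import *
import sys
def meas(f,redz=72,knz=77,roi=None,verb=True):
    p,d,K,R,t=load(f); W=cloud(d,K,R,t); hsv=cv2.cvtColor(p,cv2.COLOR_BGR2HSV)
    m=((hsv[...,0]<8)|(hsv[...,0]>172))&(hsv[...,1]>150)&(hsv[...,2]>70)
    n,lab,st,ce=cv2.connectedComponentsWithStats(m.astype(np.uint8)); 
    i=1+np.argmax(st[1:,4]); m=lab==i
    z=W[m][:,2]; print("red n",m.sum(),"z pct",np.percentile(z,[5,50,95]).round(1),"v",np.percentile(hsv[m][:,2],[5,50,95]))
    top=m&(abs(W[...,2]-np.percentile(z,90))<5)
    def rect(mask,zz):
        cs,_=cv2.findContours(mask.astype(np.uint8),cv2.RETR_EXTERNAL,cv2.CHAIN_APPROX_NONE); c=max(cs,key=cv2.contourArea)[:,0,:]
        q=np.array([plane(u,v,zz,K,R,t)[:2] for u,v in c],np.float32)
        return cv2.minAreaRect(q),q
    r,q=rect(top,redz); print("red top rect",r, "px",st[i][:4]); 
    dk=(hsv[...,2]<45)&(abs(W[...,2]-knz)<6); y,x=[int(a) for a in ce[i][::-1]]
    return r,W,hsv,K,R,t,top,rect,ce[i]
E
python3 - <<'E'
from crank import *
r,W,hsv,K,R,t,top,rect,ce=meas("pics/wrist1.npz")
p,d,*_=load("pics/wrist1.npz")
# knob top
b=np.zeros(top.shape,bool); b[205:265,255:300]=1
Z=W[...,2]
k=b&(Z>60)&(Z<90)&(hsv[...,2]<60)
print("knob z",np.percentile(Z[k],[5,50,95]),k.sum())
kt=k&(abs(Z-np.percentile(Z[k],90))<4)
rk,q=rect(kt,77); print("knob top",rk, cv2.minEnclosingCircle(q))
# hub top
b=np.zeros(top.shape,bool); b[135:205,245:320]=1
hb=b&(Z>20)&(Z<45); print("hub z",np.percentile(Z[hb],[5,50,95]),hb.sum())
s=cv2.resize(p[130:270,215:345],None,fx=4.2,fy=4.2,interpolation=cv2.INTER_CUBIC); cv2.imwrite("pics/w1crop.png",s)
c=np.array(r[0]);kk=np.array(rk[0]);print("yaw",np.arctan2(*(kk-c)[::-1]),np.linalg.norm(kk-c))
E
```

```text
red n 769 z pct [45.5 70.5 71.8] v [ 82. 155. 158.]
red top rect ((456.4652404785156, 210.94625854492188), (25.341781616210938, 24.965883255004883), 71.135986328125) px [267 157  27  31]
knob z [63.4694504  75.43678259 76.67039097] 451
knob top ((521.9210205078125, 188.2547607421875), (21.452472686767578, 21.916183471679688), 74.24860382080078) ((522.1033935546875, 188.4698944091797), 11.392065048217773)
hub z [28.86627386 30.68958306 32.39364298] 1025
yaw -0.3337043685883362 69.27743652716373
```

View pics/w1crop.png

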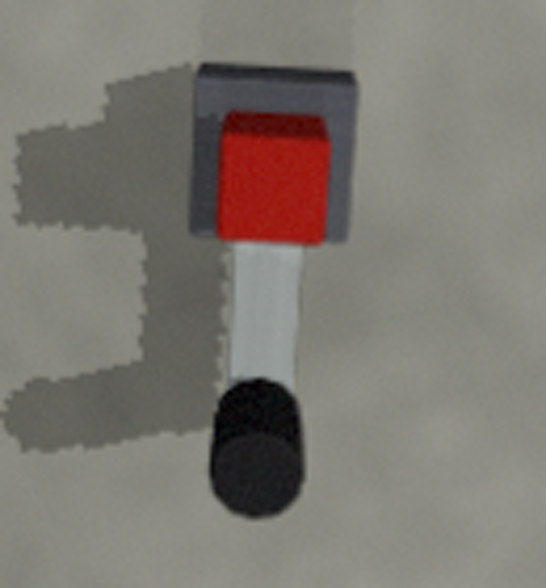

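>>> {"op": "play_rows", "data": {
  "targets": [
    {"slide": [0.4,-7.5,30],"turn": [0,0,3.2],"hand": 85},
    {"slide": [0,0,55],"turn": [0,0,0],"hand": 85},
    {"slide": [0,0,32],"turn": [0,0,0],"hand": 60},
    {"slide": [0,0,0],"turn": [0,0,0],"hand": 60}
  ]
}}

```text
clock: 2.2
eef_pos: [454.6, 211.6, 147.6]
tool_rot: [-3.138, 0.003, 1.242]
force: [0.1, 0.1, 0.7]
width: 59.9
```

```bash
python3 - <<'E'
from cell import read_state
s=read_state(); print(s["eef_pos"],s["tool_rot"],s["width"],s["clock"])
from crank import *
snap("wrist","2")
r,W,hsv,K,R,t,top,rect,ce=meas("pics/wrist2.npz")
p1=load("pics/wrist1.npz")
# triangulate top-face centre: rays from pixel centroid of top mask
r1=meas("pics/wrist1.npz"); 
def cen(m): 
    v,u=np.nonzero(m); return u.mean(),v.mean()
print(cen(top),cen(r1[6]))
print("tri", tri([ray(*cen(top),K,R,t), ray(*cen(r1[6]),*r1[3:6])]))
Z=W[...,2]; n=hsv[...,2]<60
k=n&(Z>70)&(Z<82)&(np.hypot(W[...,0]-522,W[...,1]-188)<25); print(k.sum())
rk,q=rect(k,77); print(rk); c=np.array(r[0]);kk=np.array(rk[0]);print("yaw",np.arctan2(*(kk-c)[::-1]),np.linalg.norm(kk-c))
E
```

```text
[454.62392998 211.64110543 147.63343178] [-3.13761033  0.00346203  1.24245361] 59.86337918965737 2.2
red n 1824 z pct [44.1 70.3 71.7] v [ 85. 161. 165.]
red top rect ((456.1382751464844, 211.09698486328125), (25.18379783630371, 26.36109161376953), 71.28654479980469) px [261 193  39  50]
red n 769 z pct [45.5 70.5 71.8] v [ 82. 155. 158.]
red top rect ((456.4652404785156, 210.94625854492188), (25.341781616210938, 24.965883255004883), 71.135986328125) px [267 157  27  31]
(np.float64(279.8300423131171), np.float64(222.9379407616361)) (np.float64(279.52147239263803), np.float64(174.14877300613497))
tri [456.96509751 210.78121852  68.64803886]
827
((520.7368774414062, 188.59234619140625), (22.66891098022461, 25.21158218383789), 58.582035064697266)
yaw -0.33522781377961275 68.40641914476402
```

View pics/wrist2.png

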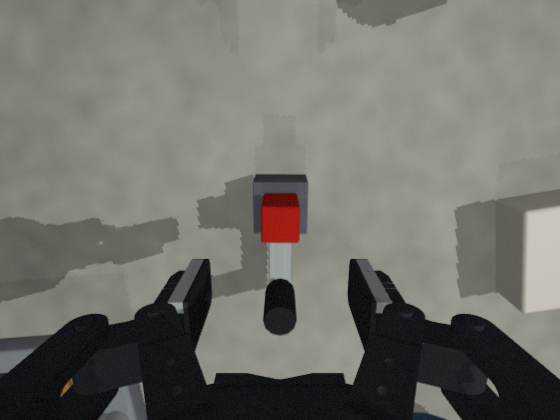

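>>> {"op": "play_rows", "data": {
  "targets": [
    {"slide": [0,0,50],"turn": [0,0,0],"hand": 60},
    {"slide": [0,0,40],"turn": [0,0,0],"hand": 60},
    {"slide": [0,0,18],"turn": [0,0,0],"hand": 60},
    {"slide": [0,0,3],"turn": [0,0,0],"hand": 60},
    {"slide": [0,0,0],"turn": [0,0,0],"hand": 60}
  ]
}}

```text
clock: 2.88
eef_pos: [458.0, 212.1, 39.7]
tool_rot: [3.14, -0.002, 1.241]
force: [0.4, 0.3, 0.1]
width: 60.2
```

```bash
python3 - <<'E'
from cell import read_state
s=read_state(); print(s["eef_pos"],s["tool_rot"],s["width"],s["clock"],s["force"])
from h import *
snap("wrist","3");snap("side","3")
E
```

```text
[458.04992959 212.14058385  39.69526425] [ 3.13983137e+00 -1.98758627e-03  1.24055229e+00] 60.165142022373956 2.875 [0.4478108  0.32948565 0.12212443]
```

View pics/wrist3.png

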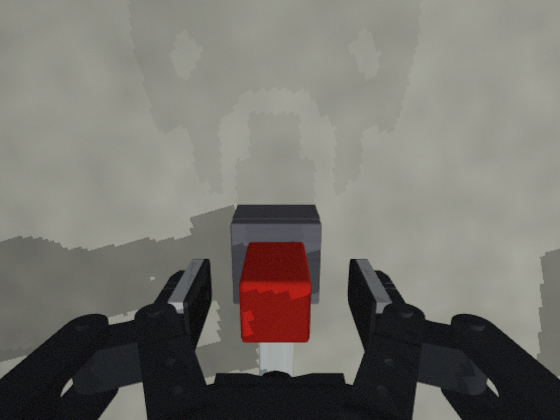

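>>> {"op": "play_rows", "data": {
  "targets": [
    {"slide": [-1.2,-1,3],"turn": [0,0,0],"hand": 60},
    {"slide": [0,0,0],"turn": [0,0,0],"hand": 40},
    {"slide": [0,0,0],"turn": [0,0,0],"hand": 15},
    {"slide": [0,0,0],"turn": [0,0,0],"hand": 15},
    {"slide": [0,0,0],"turn": [0,0,0],"hand": 15}
  ]
}}

```text
clock: 3.6
eef_pos: [455.7, 210.6, 35.5]
tool_rot: [3.141, -0.0, 1.24]
force: [-0.5, -0.5, 4.4]
width: 25.3
```

```bash
python3 - <<'E'
from cell import read_state
s=read_state(); print(s["eef_pos"],s["tool_rot"],s["width"],s["clock"],s["force"])
from crank import *
snap("wrist","4")
E
```

```text
[455.71571964 210.6009204   35.50746888] [ 3.14148054e+00 -2.12562568e-04  1.24010651e+00] 25.295518996221546 3.6 [-0.54958119 -0.54450772  4.42539118]
```

View pics/wrist4.png

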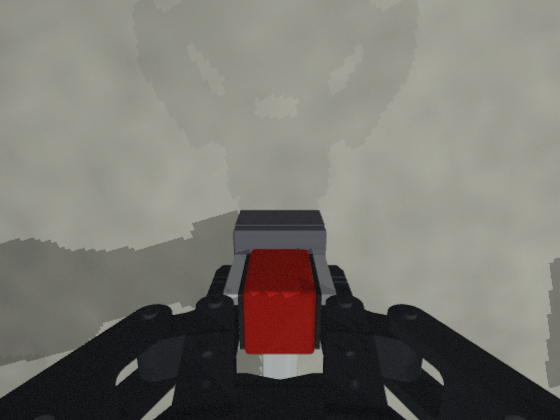

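>>> {"op": "play_rows", "data": {
  "targets": [
    {"slide": [0,0,-25],"turn": [0,0,0],"hand": 15},
    {"slide": [0,0,-50],"turn": [0,0,0],"hand": 15},
    {"slide": [0,0,-60],"turn": [0,0,0],"hand": 15},
    {"slide": [0,0,-60],"turn": [0,0,0],"hand": 15},
    {"slide": [-20,21,0],"turn": [0,0,0],"hand": 15}
  ]
}}

```text
clock: 4.28
eef_pos: [470.6, 188.1, 234.1]
tool_rot: [3.137, -0.007, 1.245]
force: [0.4, -0.6, -5.4]
width: 25.3
```

>>> {"op": "play_rows", "data": {
  "targets": [
    {"slide": [-34,40,0],"turn": [0,0,0],"hand": 15},
    {"slide": [-34,40,0],"turn": [0,0,0],"hand": 15},
    {"slide": [-38,45,0],"turn": [0,0,0],"hand": 15},
    {"slide": [-38,45,0],"turn": [0,0,0],"hand": 15},
    {"slide": [-36,45,0],"turn": [0,0,0],"hand": 15}
  ]
}}

```text
clock: 4.9
eef_pos: [613.5, -57.0, 228.7]
tool_rot: [-3.138, 0.001, 1.24]
force: [0.5, 1.2, -4.5]
width: 25.1
```

>>> {"op": "play_rows", "data": {
  "targets": [
    {"slide": [-25,30,0],"turn": [0,0,0],"hand": 15},
    {"slide": [-15,15,0],"turn": [0,0,0],"hand": 15},
    {"slide": [0,0,0],"turn": [0,0,0],"hand": 15},
    {"slide": [0,0,0],"turn": [0,0,0],"hand": 15}
  ]
}}

```text
clock: 5.4
eef_pos: [642.5, -105.0, 229.6]
tool_rot: [-3.139, -0.002, 1.242]
force: [0.2, 0.8, -4.8]
width: 25.4
```

```bash
python3 - <<'E'
from cell import read_state
s=read_state(); print(s["eef_pos"],s["tool_rot"],s["width"],s["clock"],s["force"],s["torque"],s["qpos"])
from crank import *
snap("wrist","5")
E
```

```text
[ 642.51083627 -104.970285    229.64279023] [-3.13879691e+00 -1.55437939e-03  1.24243568e+00] 25.374673155462027 5.4 [ 0.18116195  0.82038009 -4.76043671] [ 0.06784618  0.02841917 -0.01938869] [ 0.04173243  0.63622581  0.13398866  1.51541935 -0.09694878  0.99887223
  1.44496071]
```

View pics/wrist5.png

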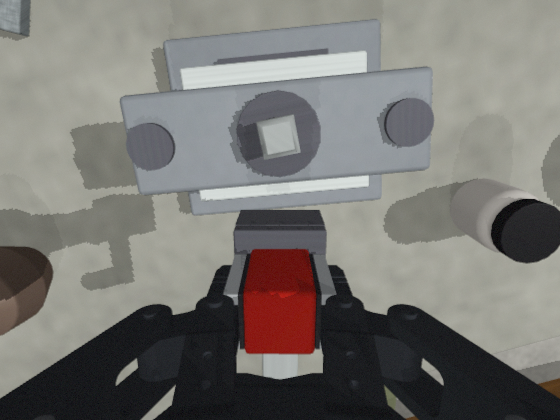

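```bash
cat > sq.py <<'E'
from h import *
def sq(f,z=169.,zf=148.,show=None,c0=(592,-90)):
    p,d,K,R,t=load(f); W=cloud(d,K,R,t); g=cv2.cvtColor(p,cv2.COLOR_BGR2GRAY); hsv=cv2.cvtColor(p,cv2.COLOR_BGR2HSV)
    near=np.hypot(W[...,0]-c0[0],W[...,1]-c0[1])<20
    top=near&(W[...,2]>165)&(W[...,2]<180)
    print("top z",np.percentile(W[...,2][top],[5,50,95]).round(1),top.sum(), "gray",np.percentile(g[top],[5,25,50,75,95]))
    allz=near&(W[...,2]>152)
    out={}
    def rect(mask,zz):
        cs,_=cv2.findContours(mask.astype(np.uint8),cv2.RETR_EXTERNAL,cv2.CHAIN_APPROX_NONE); c=max(cs,key=cv2.contourArea)[:,0,:]
        q=np.array([plane(u,v,zz,K,R,t)[:2] for u,v in c],np.float32); return cv2.minAreaRect(q),c,q
    print("top rect depth",rect(top,z)[0])
    th=np.percentile(g[top],75)*.93
    br=near&(g>th)&(W[...,2]>160)
    br=cv2.morphologyEx(br.astype(np.uint8),cv2.MORPH_OPEN,np.ones((3,3)))
    r,c,q=rect(br,z); print("top rect bright",r,"thr",th)
    # flange dark ellipse
    fl=(np.hypot(W[...,0]-c0[0],W[...,1]-c0[1])<45)&(W[...,2]>144)
    r2,c2,q2=rect(fl,zf); print("flange",cv2.fitEllipse(q2.reshape(-1,1,2)), )
    cm=p.copy(); cv2.drawContours(cm,[c],-1,(0,255,0),1); cv2.drawContours(cm,[c2],-1,(0,0,255),1)
    u,v=c.mean(0).astype(int); s=cv2.resize(cm[max(0,v-70):v+70,max(0,u-70):u+70],None,fx=4,fy=4,interpolation=cv2.INTER_NEAREST)
    if show: cv2.imwrite(show,s)
    return r
E
python3 -c "
from sq import *
sq('pics/wrist5.npz',show='pics/sq5.png')"
```

```text
top z [165.4 167.3 168.6] 1204 gray [125. 159. 177. 178. 180.]
top rect depth ((590.0228881835938, -87.77714538574219), (20.688676834106445, 20.817108154296875), 83.09296417236328)
top rect bright ((589.9891357421875, -87.66815948486328), (16.291641235351562, 16.13974380493164), 81.79153442382812) thr 165.54000000000002
flange ((742.6718139648438, -140.14906311035156), (155.55557250976562, 192.54440307617188), 76.7857894897461)
```

View pics/sq5.png

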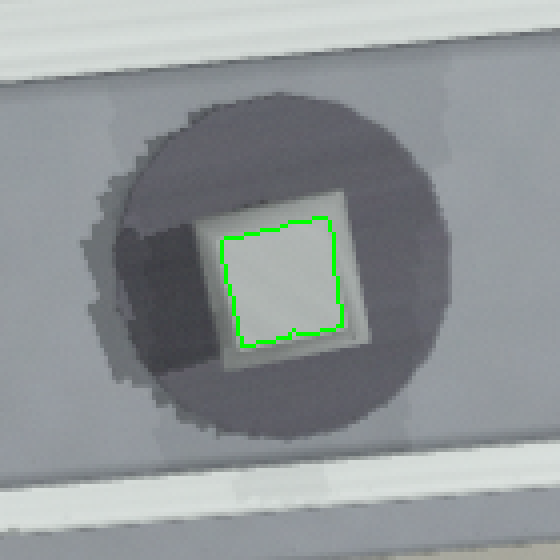

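>>> {"op": "play_rows", "data": {
  "targets": [
    {"slide": [0,0,0],"turn": [0,0,-5.5],"hand": 15},
    {"slide": [0,0,0],"turn": [0,0,-5.6],"hand": 15},
    {"slide": [9.8,-4.4,0],"turn": [0,0,0],"hand": 15},
    {"slide": [0,0,0],"turn": [0,0,0],"hand": 15},
    {"slide": [0,0,0],"turn": [0,0,0],"hand": 15}
  ]
}}

```text
clock: 6.08
eef_pos: [640.4, -96.7, 230.4]
tool_rot: [3.141, 0.0, 1.434]
force: [0.1, 0.4, -4.9]
width: 25.3
```

```bash
python3 - <<'E'
from cell import read_state
s=read_state(); print(s["eef_pos"],s["tool_rot"],s["width"],s["clock"],s["force"],s["torque"])
from sq import *
snap("wrist","6")
print(read_state()["eef_pos"],read_state()["tool_rot"])
sq('pics/wrist6.npz',show='pics/sq6.png',c0=(590,-88))
E
```

```text
[640.4344875  -96.67955142 230.44234135] [3.14144559e+00 7.95440669e-05 1.43416207e+00] 25.25616890806085 6.075 [ 0.14010947  0.39196921 -4.89703151] [-0.01641878  0.07674388 -0.06745664]
[640.44966367 -97.19953545 230.40092891] [3.14144238e+00 3.26929411e-04 1.43372466e+00]
top z [165.4 167.4 168.6] 1169 gray [125.4 160.  177.  179.  180. ]
top rect depth ((590.098388671875, -87.81271362304688), (20.54010581970215, 20.471771240234375), 82.22174835205078)
top rect bright ((590.0426635742188, -87.7852783203125), (16.041765213012695, 15.921070098876953), 82.22225952148438) thr 166.47
flange ((746.722900390625, -110.58553314208984), (163.48529052734375, 200.78466796875), 81.32457733154297)
```

View pics/wrist6.png

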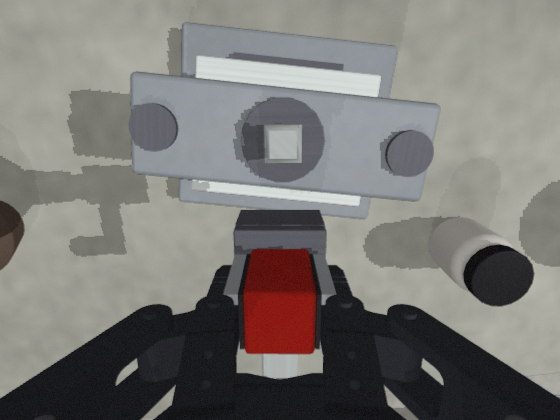

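View pics/sq6.png

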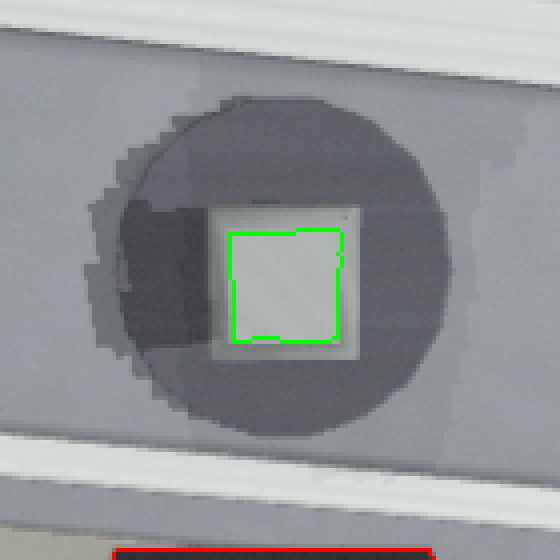

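```bash
python3 - <<'E'
from h import *
p,d,K,R,t=load("pics/wrist6.npz"); W=cloud(d,K,R,t)
y=np.array([.9906,-.1367]); x=np.array([.1367,.9906]); tcp=np.array([640.44,-96.9])
g=cv2.cvtColor(p,cv2.COLOR_BGR2GRAY)
print(g[200:250:1,265].tolist())
for v in range(206,250,3):
    w=W[v,265]; print(v,w.round(1),((w[:2]-tcp)@y).round(1),((w[:2]-tcp)@x).round(1))
# hub left/right edges
row=g[225]; print(row[225:335].tolist())
# red block edges at top face front edge
hsv=cv2.cvtColor(p,cv2.COLOR_BGR2HSV); m=((hsv[...,0]<8)|(hsv[...,0]>172))&(hsv[...,1]>150)
for v in (260,290,300,320,345): 
    u=np.nonzero(m[v,200:360])[0]+200; print(v,u.min(),u.max(),W[v,280].round(1),((W[v,280,:2]-tcp)@y).round(1), ((W[v,u.min()+1,:2]+W[v,u.max()-1,:2])/2-tcp)@x)
E
```

```text
[151, 151, 152, 151, 150, 151, 150, 146, 136, 117, 48, 48, 51, 50, 48, 43, 49, 47, 46, 47, 47, 45, 48, 47, 49, 59, 50, 46, 52, 53, 72, 92, 96, 95, 97, 94, 95, 93, 94, 96, 96, 94, 95, 94, 97, 92, 93, 88, 60, 45]
206 [ 666.6 -115.3   23. ] 28.4 -14.7
209 [ 670.1 -115.9   22.1] 32.0 -14.7
212 [ 620.4 -101.6  197.6] -19.2 -7.4
215 [ 620.2 -101.4  203.4] -19.4 -7.2
218 [ 620.3 -101.2  208.2] -19.4 -7.0
221 [ 620.2 -101.   213. ] -19.5 -6.8
224 [ 620.3 -100.8  217.3] -19.4 -6.6
227 [ 620.9 -100.8  219.8] -18.8 -6.6
230 [ 620.7 -100.6  224.3] -19.0 -6.4
233 [ 621.6 -100.7  225.8] -18.2 -6.3
236 [ 623.2 -100.9  225.4] -16.6 -6.4
239 [ 624.6 -101.1  225.4] -15.1 -6.4
242 [ 625.7 -101.3  226.1] -14.0 -6.4
245 [ 627.3 -101.5  225.7] -12.4 -6.4
248 [ 629.1 -101.8  225. ] -10.6 -6.4
[164, 162, 162, 162, 162, 162, 163, 160, 160, 153, 108, 59, 56, 51, 53, 55, 55, 60, 66, 70, 67, 70, 66, 65, 65, 66, 65, 66, 65, 68, 64, 67, 65, 63, 54, 55, 56, 58, 60, 62, 59, 58, 59, 57, 58, 59, 58, 60, 59, 57, 59, 57, 59, 58, 59, 58, 63, 77, 76, 75, 74, 75, 76, 75, 74, 75, 76, 77, 77, 77, 75, 76, 76, 77, 74, 72, 60, 60, 59, 60, 60, 58, 60, 60, 57, 59, 59, 58, 60, 58, 57, 59, 57, 60, 58, 64, 76, 77, 80, 107, 155, 169, 169, 167, 166, 165, 166, 163, 164, 162]
260 250 309 [629.9 -95.1 237.9] -10.7 0.12218934561822029
290 244 315 [628.5 -95.  265. ] -12.1 0.16611639534048367
300 243 315 [632.1 -95.5 265.4] -8.5 -0.0509689733756856
320 244 315 [639.8 -96.5 265.7] -0.7 0.15068883640961517
345 244 314 [649.2 -97.8 266.8] 8.8 -0.0791430907471809
```

>>> {"op": "play_rows", "data": {
  "targets": [
    {"slide": [1,-26,0],"turn": [0,0,0],"hand": 15},
    {"slide": [1.1,-26,0],"turn": [0,0,0],"hand": 15},
    {"slide": [0,0,12],"turn": [0,0,0],"hand": 15},
    {"slide": [0,0,8],"turn": [0,0,0],"hand": 15},
    {"slide": [0,0,0],"turn": [0,0,0],"hand": 15}
  ]
}}

```text
clock: 6.75
eef_pos: [589.3, -88.3, 209.3]
tool_rot: [-3.14, 0.0, 1.434]
force: [-0.1, 0.5, -4.4]
width: 25.2
```

```bash
python3 - <<'E'
from cell import read_state
s=read_state(); print(s["eef_pos"],s["tool_rot"],s["width"],s["clock"],s["force"],s["torque"])
from h import *
for n,(x0,y0,x1,y1) in dict(scene=(190,165,300,285),side=(255,165,365,285)).items():
    snap(n,"7"); p=cv2.imread(f"pics/{n}7.png"); cv2.imwrite(f"pics/{n}7c.png",cv2.resize(p[y0:y1,x0:x1],None,fx=5,fy=5,interpolation=cv2.INTER_CUBIC))
E
```

```text
[589.33764676 -88.31353967 209.27644686] [-3.14026302e+00  1.29082672e-04  1.43359557e+00] 25.180707347223915 6.75 [-0.11035084  0.50910763 -4.41054601] [0.04498392 0.05194891 0.00157012]
```

View pics/scene7c.png

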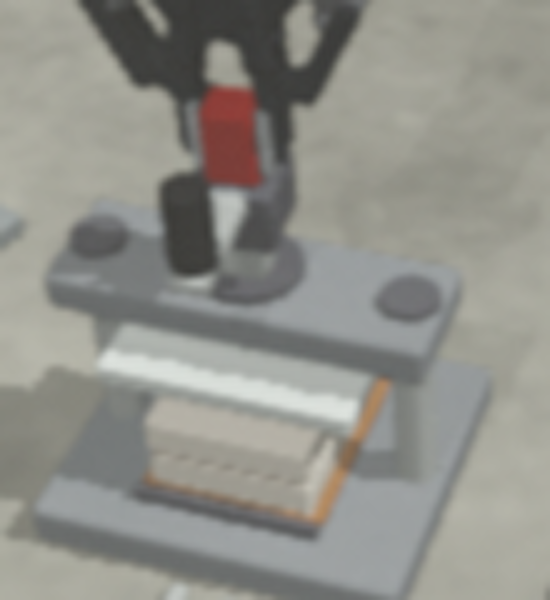

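View pics/side7c.png

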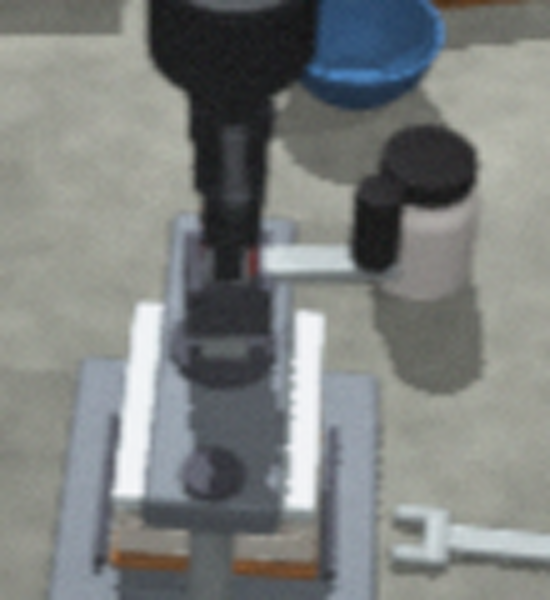

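>>> {"op": "play_rows", "data": {
  "targets": [
    {"slide": [0,0,3],"turn": [0,0,0],"hand": 15},
    {"slide": [0,0,3],"turn": [0,0,0],"hand": 15},
    {"slide": [0,0,2],"turn": [0,0,0],"hand": 15}
  ]
}}

```text
clock: 7.22
eef_pos: [589.2, -88.2, 202.1]
tool_rot: [-3.141, -0.0, 1.434]
force: [0.6, 0.5, -5.3]
width: 25.4
```

>>> {"op": "play_rows", "data": {
  "targets": [
    {"slide": [0,0,2],"turn": [0,0,0],"hand": 15},
    {"slide": [0,0,2],"turn": [0,0,0],"hand": 15}
  ]
}}

```text
clock: 7.48
eef_pos: [589.3, -88.2, 198.2]
tool_rot: [3.142, -0.0, 1.434]
force: [0.4, -0.2, -4.8]
width: 25.4
```

>>> {"op": "play_rows", "data": {
  "targets": [
    {"slide": [0,0,2],"turn": [0,0,0],"hand": 15},
    {"slide": [0,0,2],"turn": [0,0,0],"hand": 15},
    {"slide": [0,0,2],"turn": [0,0,0],"hand": 15}
  ]
}}

```text
clock: 7.85
eef_pos: [589.2, -88.2, 192.2]
tool_rot: [3.142, -0.0, 1.434]
force: [0.5, -0.1, -5.2]
width: 25.3
```

>>> {"op": "play_rows", "data": {
  "targets": [
    {"slide": [0,0,2],"turn": [0,0,0],"hand": 15},
    {"slide": [0,0,2],"turn": [0,0,0],"hand": 15},
    {"slide": [0,0,1.5],"turn": [0,0,0],"hand": 15}
  ]
}}

```text
clock: 8.22
eef_pos: [589.2, -88.2, 186.6]
tool_rot: [-3.141, -0.0, 1.434]
force: [-0.1, 0.2, -5.5]
width: 25.7
```

>>> {"op": "play_rows", "data": {
  "targets": [
    {"slide": [0,0,1],"turn": [0,0,0],"hand": 15},
    {"slide": [0,0,1],"turn": [0,0,0],"hand": 15}
  ]
}}

```text
clock: 8.48
eef_pos: [589.3, -88.2, 184.8]
tool_rot: [3.142, -0.0, 1.434]
force: [0.0, -0.1, -4.2]
width: 25.8
```

>>> {"op": "play_rows", "data": {
  "targets": [
    {"slide": [0,0,0.7],"turn": [0,0,0],"hand": 15}
  ]
}}

```text
clock: 8.6
eef_pos: [589.2, -88.3, 184.0]
tool_rot: [-3.142, 0.0, 1.434]
force: [-0.1, -0.2, -4.6]
width: 25.0
```

>>> {"op": "play_rows", "data": {
  "targets": [
    {"slide": [0,0,0.7],"turn": [0,0,0],"hand": 15}
  ]
}}

```text
clock: 8.72
eef_pos: [589.3, -88.2, 183.6]
tool_rot: [3.142, -0.0, 1.434]
force: [-0.9, 0.4, 0.4]
width: 25.6
```

>>> {"op": "play_rows", "data": {
  "targets": [
    {"slide": [0,0,0.6],"turn": [0,0,0],"hand": 15}
  ]
}}

```text
clock: 8.85
eef_pos: [589.3, -88.2, 183.6]
tool_rot: [3.141, -0.0, 1.434]
force: [-2.0, 1.9, 4.9]
width: 25.3
```

>>> {"op": "play_rows", "data": {
  "targets": [
    {"slide": [0,0,0],"turn": [0,0,0],"hand": 15},
    {"slide": [0,0,0],"turn": [0,0,0],"hand": 60},
    {"slide": [0,0,0],"turn": [0,0,0],"hand": 60},
    {"slide": [0,0,-25],"turn": [0,0,0],"hand": 60},
    {"slide": [0,0,-60],"turn": [0,0,0],"hand": 60}
  ]
}}

```text
clock: 9.48
eef_pos: [587.7, -88.0, 266.1]
tool_rot: [-3.136, 0.0, 1.434]
force: [1.1, 0.9, 0.1]
width: 59.9
```

>>> {"op": "play_rows", "data": {
  "targets": [
    {"slide": [0,15,-20],"turn": [0,0,0],"hand": 60},
    {"slide": [0,0,0],"turn": [0,0,0],"hand": 60},
    {"slide": [0,0,0],"turn": [0,0,0],"hand": 60}
  ]
}}

```text
clock: 9.85
eef_pos: [602.9, -90.1, 286.2]
tool_rot: [-3.139, 0.0, 1.434]
force: [0.1, -0.7, -0.2]
width: 60.1
```

```bash
python3 - <<'E'
from cell import read_state
s=read_state(); print(s["eef_pos"],s["tool_rot"],s["width"],s["clock"],s["force"],s["torque"])
from crank import *
for n in ("wrist","scene","side"): snap(n,"8")
r,W,hsv,K,R,t,top,rect,ce=meas("pics/wrist8.npz",redz=220)
Z=W[...,2]
k=(hsv[...,2]<60)&(Z>217)&(Z<232)&(np.hypot(W[...,0]-659,W[...,1]+97)<30); print(k.sum(),np.percentile(Z[k],[5,50,95]))
rk,q=rect(k,225); print(rk); c=np.array(r[0]);kk=np.array(rk[0]);print("yaw",np.degrees(np.arctan2(*(kk-c)[::-1])),np.linalg.norm(kk-c))
for n,(x0,y0,x1,y1) in dict(scene=(190,165,300,285),side=(255,165,365,285)).items():
    p=cv2.imread(f"pics/{n}8.png"); cv2.imwrite(f"pics/{n}8c.png",cv2.resize(p[y0:y1,x0:x1],None,fx=5,fy=5,interpolation=cv2.INTER_CUBIC))
E
```

```text
[602.85124292 -90.07260011 286.23709998] [-3.13865802e+00  3.54502690e-05  1.43389256e+00] 60.08295368762024 9.85 [ 0.11225325 -0.65978863 -0.19551811] [-0.00670186 -0.01586419  0.02018223]
red n 1963 z pct [192.  218.4 219.6] v [ 87. 173. 176.]
red top rect ((589.5567016601562, -88.08023071289062), (25.1290283203125, 25.738832473754883), 83.06349182128906) px [259 175  42  51]
933 [218.79315362 223.50384115 224.54236828]
((656.5673217773438, -97.41227722167969), (21.85284423828125, 26.26323890686035), 82.98677825927734)
yaw -7.928146102146656 67.65730042303059
```

View pics/wrist8.png

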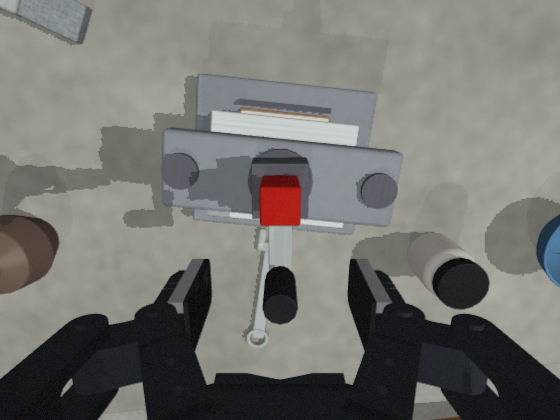

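View pics/scene8c.png

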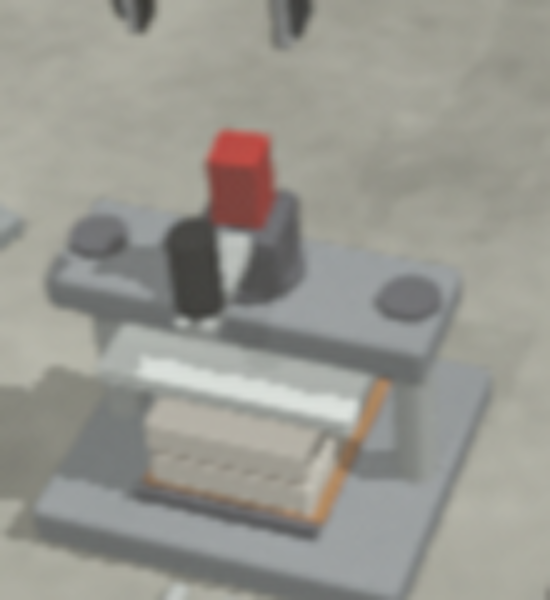

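View pics/side8c.png

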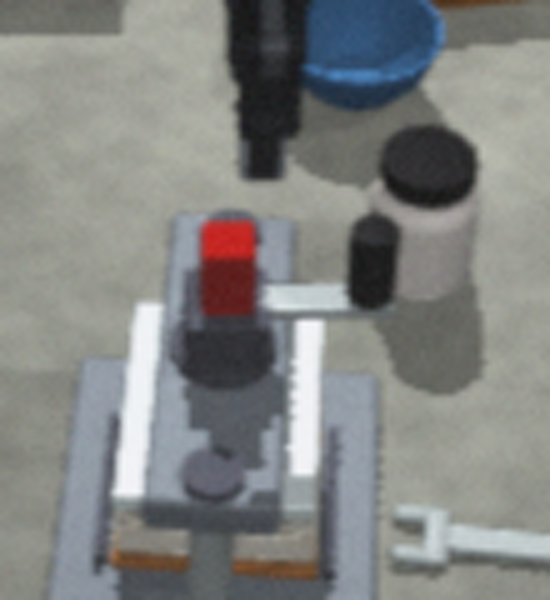

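>>> {"op": "play_rows", "data": {
  "targets": [
    {"slide": [0.2,27,15],"turn": [0,0,0],"hand": 60},
    {"slide": [0,30,15],"turn": [0,0,0],"hand": 60},
    {"slide": [0,0,0],"turn": [0,0,0],"hand": 60}
  ]
}}

```text
clock: 10.38
eef_pos: [660.5, -97.7, 254.7]
tool_rot: [-3.138, 0.0, 1.434]
force: [-1.1, 0.1, -0.5]
width: 59.9
```

```bash
python3 - <<'E'
from cell import read_state
s=read_state(); print(s["eef_pos"],s["tool_rot"],s["width"],s["clock"],s["force"],s["torque"])
from crank import *
snap("wrist","9")
r,W,hsv,K,R,t,top,rect,ce=meas("pics/wrist9.npz",redz=220)
Z=W[...,2]
k=(hsv[...,2]<60)&(Z>220)&(Z<232)&(np.hypot(W[...,0]-659,W[...,1]+97)<30); print(k.sum(),np.percentile(Z[k],[5,50,95]))
rk,q=rect(k,225); print(rk,cv2.minEnclosingCircle(q)); c=np.array(r[0]);kk=np.array(rk[0]);print("yaw",np.degrees(np.arctan2(*(kk-c)[::-1])),np.linalg.norm(kk-c))
E
```

```text
[660.46183296 -97.71226408 254.70629948] [-3.13757509e+00  1.47271759e-04  1.43406730e+00] 59.92364903079351 10.375 [-1.14662617  0.08245788 -0.47576759] [ 0.04391297 -0.02464813 -0.02791802]
red n 2784 z pct [217.2 218.5 219.7] v [137. 168. 178.]
red top rect ((590.7828369140625, -88.35519409179688), (25.310565948486328, 24.356576919555664), 82.21918487548828) px [253  83  53  54]
1363 [222.096622   223.52968637 224.6722992 ]
((658.6586303710938, -97.72460174560547), (22.21816062927246, 22.728639602661133), 82.20919036865234) ((658.627197265625, -97.5687255859375), 11.632781028747559)
yaw -7.859301685742645 68.5194070114797
```

View pics/wrist9.png

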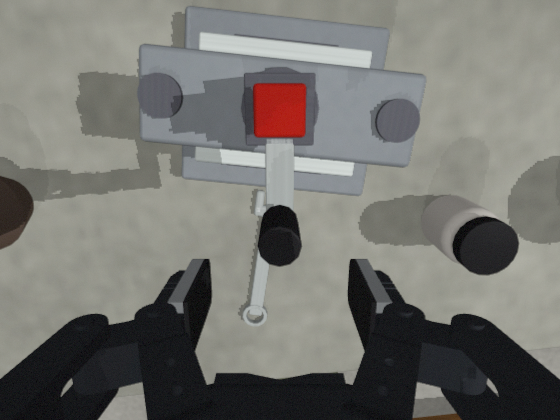

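>>> {"op": "play_rows", "data": {
  "targets": [
    {"slide": [0,-0.5,30],"turn": [0,0,0],"hand": 60},
    {"slide": [0,0,28],"turn": [0,0,0],"hand": 60},
    {"slide": [0,0,8],"turn": [0,0,0],"hand": 60},
    {"slide": [0,0,0],"turn": [0,0,0],"hand": 40},
    {"slide": [0,0,0],"turn": [0,0,0],"hand": 12}
  ]
}}

```text
clock: 11.05
eef_pos: [660.9, -97.9, 193.3]
tool_rot: [3.139, -0.0, 1.434]
force: [0.2, 0.4, 0.2]
width: 24.5
```

>>> {"op": "play_rows", "data": {
  "targets": [
    {"slide": [0,0,0],"turn": [0,0,0],"hand": 12},
    {"slide": [0,0,0],"turn": [0,0,0],"hand": 12}
  ]
}}

```text
clock: 11.3
eef_pos: [661.1, -97.9, 193.2]
tool_rot: [3.139, -0.0, 1.434]
force: [0.9, -1.1, 4.6]
width: 22.2
```

```bash
python3 - <<'E'
from cell import read_state
s=read_state(); print(s["eef_pos"],s["tool_rot"],s["width"],s["clock"],s["force"],s["torque"])
from h import *
import numpy as np
a=s["tool_rot"][2]; x=np.array([np.cos(a),np.sin(a)]);y=np.array([np.sin(a),-np.cos(a)]); v=s["eef_pos"][:2]-np.array([590,-88.1]); print(v@x,v@y)
# platen measurement, scene picture 8: points on plate front face / mould
for n in("scene","side"):
  p,d,K,R,t=load(f"pics/{n}8.npz"); W=cloud(d,K,R,t)
  e=np.array([np.cos(np.radians(-13.6)),np.sin(np.radians(-13.6))]); f=np.array([-e[1],e[0]])
  X=(W[...,:2]-np.array([590.5,-88]))@e; Y=(W[...,:2]-np.array([590.5,-88]))@f; Z=W[...,2]
  m=(abs(Y)<40)&(X>30)&(X<80)&(Z>30)&(Z<135)
  h,ed=np.histogram(Z[m],np.arange(30,135,3)); print(n,list(zip(ed[:-1].astype(int).tolist(),h.tolist())))
  for z0 in range(30,120,6):
    mm=m&(Z>=z0)&(Z<z0+6); print(z0,mm.sum(),X[mm].mean().round(1) if mm.any() else None,end='; ')
  print()
E
```

```text
[661.10785558 -97.93862433 193.16198045] [ 3.13872621e+00 -8.59904044e-05  1.43380770e+00] 22.22094659868937 11.3 [ 0.8517341  -1.12433503  4.57652853] [-0.02352214 -0.05333022 -0.07371265]
-0.035923672676516395 71.78526564629179
scene [(30, 80), (33, 36), (36, 25), (39, 21), (42, 27), (45, 19), (48, 30), (51, 17), (54, 23), (57, 27), (60, 19), (63, 24), (66, 27), (69, 78), (72, 130), (75, 4), (78, 0), (81, 0), (84, 0), (87, 0), (90, 4), (93, 21), (96, 22), (99, 49), (102, 165), (105, 22), (108, 0), (111, 0), (114, 0), (117, 1), (120, 18), (123, 15), (126, 19), (129, 19)]
30 116 59.3; 36 46 54.2; 42 46 53.8; 48 47 53.6; 54 50 53.9; 60 43 54.1; 66 105 47.5; 72 134 44.8; 78 0 None; 84 0 None; 90 25 51.2; 96 71 48.6; 102 187 41.6; 108 0 None; 114 1 33.3; 
side [(30, 31), (33, 24), (36, 3), (39, 0), (42, 0), (45, 0), (48, 0), (51, 0), (54, 0), (57, 0), (60, 0), (63, 0), (66, 0), (69, 3), (72, 15), (75, 0), (78, 0), (81, 0), (84, 0), (87, 0), (90, 0), (93, 0), (96, 0), (99, 15), (102, 87), (105, 49), (108, 5), (111, 0), (114, 0), (117, 0), (120, 0), (123, 0), (126, 0), (129, 0)]
30 55 62.3; 36 3 63.5; 42 0 None; 48 0 None; 54 0 None; 60 0 None; 66 3 53.9; 72 15 53.6; 78 0 None; 84 0 None; 90 0 None; 96 15 45.0; 102 136 43.3; 108 5 44.8; 114 0 None;
```

>>> {"op": "play_rows", "data": {
  "targets": [
    {"slide": [0,0,0],"turn": [0,0,0],"hand": 40},
    {"slide": [0,-1.5,4],"turn": [0,0,0],"hand": 40},
    {"slide": [0,0,0],"turn": [0,0,0],"hand": 40}
  ]
}}

```text
clock: 11.68
eef_pos: [657.8, -97.4, 186.9]
tool_rot: [-3.14, 0.0, 1.434]
force: [-1.3, -0.4, 0.3]
width: 40.0
```

>>> {"op": "play_rows", "data": {
  "targets": [
    {"slide": [0,0,0],"turn": [0,0,0],"hand": 12},
    {"slide": [0,0,0],"turn": [0,0,0],"hand": 12},
    {"slide": [0,0,0],"turn": [0,0,0],"hand": 12}
  ]
}}

```text
clock: 12.05
eef_pos: [658.4, -97.6, 187.7]
tool_rot: [-3.141, 0.0, 1.434]
force: [-0.6, -0.3, -0.6]
width: 22.9
```

```bash
cat > st.py <<'E'
from cell import read_state
import numpy as np
s=read_state(); a=1.434; x=np.array([np.cos(a),np.sin(a)]);y=np.array([np.sin(a),-np.cos(a)]); v=s["eef_pos"][:2]-np.array([590,-88.1])
px,py=v@x,v@y; f=s["force"]; fx,fy=f[:2]@x,f[:2]@y; th=np.arctan2(-px,py)
print("clock",s["clock"],"w",round(s["width"],1),"pos",round(px,1),round(py,1),"z",round(s["eef_pos"][2],1),"r",round(np.hypot(px,py),1),"theta",round(np.degrees(th)%360,1))
print("F tool",round(fx,1),round(fy,1),"fz",round(f[2],1),"tangential(resist +)",round(fx*np.cos(th)+fy*np.sin(th),2),"radial",round(-fx*np.sin(th)+fy*np.cos(th),2))
E
python3 st.py
```

```text
clock 12.05 w 22.9 pos -0.0 69.1 z 187.7 r 69.1 theta 0.0
F tool -0.4 -0.6 fz -0.6 tangential(resist +) -0.36 radial -0.56
```

>>> {"op": "play_rows", "data": {
  "targets": [
    {"slide": [-9.1,-0.6,0],"turn": [0,0,0],"hand": 12},
    {"slide": [-9,-1.8,0],"turn": [0,0,0],"hand": 12},
    {"slide": [-16.9,-7,0],"turn": [0,0,0],"hand": 12}
  ]
}}

```text
clock: 12.42
eef_pos: [644.7, -129.5, 187.6]
tool_rot: [3.141, -0.002, 1.436]
force: [-1.9, 5.6, -1.3]
width: 22.5
```

```bash
python3 st.py
```

```text
clock 12.425 w 22.5 pos -33.6 59.9 z 187.6 r 68.6 theta 29.3
F tool 5.3 -2.6 fz -1.3 tangential(resist +) 3.33 radial -4.86
```

>>> {"op": "play_rows", "data": {
  "targets": [
    {"slide": [-14.5,-11.1,0],"turn": [0,0,0],"hand": 12},
    {"slide": [-11.1,-14.5,0],"turn": [0,0,0],"hand": 12},
    {"slide": [-7,-16.9,0],"turn": [0,0,0],"hand": 12},
    {"slide": [-2.4,-18.1,0],"turn": [0,0,0],"hand": 12}
  ]
}}

```text
clock: 12.92
eef_pos: [579.9, -157.3, 187.7]
tool_rot: [3.139, -0.001, 1.433]
force: [5.4, 6.3, -4.7]
width: 22.8
```

```bash
python3 st.py
```

```text
clock 12.925 w 22.8 pos -70.0 -0.5 z 187.7 r 70.0 theta 90.4
F tool 7.0 4.5 fz -4.7 tangential(resist +) 4.45 radial -7.0
```

>>> {"op": "play_rows", "data": {
  "targets": [
    {"slide": [3.4,-18.1,0],"turn": [0,0,0],"hand": 12},
    {"slide": [7,-16.9,0],"turn": [0,0,0],"hand": 12},
    {"slide": [11.1,-14.5,0],"turn": [0,0,0],"hand": 12},
    {"slide": [14.5,-11.1,0],"turn": [0,0,0],"hand": 12}
  ]
}}

```text
clock: 13.42
eef_pos: [524.7, -116.4, 188.1]
tool_rot: [3.138, 0.003, 1.431]
force: [5.2, -1.9, -5.4]
width: 22.7
```

```bash
python3 st.py
```

```text
clock 13.425 w 22.7 pos -37.0 -60.9 z 188.1 r 71.2 theta 148.7
F tool -1.2 5.4 fz -5.4 tangential(resist +) 3.86 radial -4.01
```

>>> {"op": "play_rows", "data": {
  "targets": [
    {"slide": [16.9,-6.5,0.5],"turn": [0,0,0],"hand": 12},
    {"slide": [18.1,-2.4,0],"turn": [0,0,0],"hand": 12},
    {"slide": [18.1,2.4,0],"turn": [0,0,0],"hand": 12},
    {"slide": [16.9,7,0],"turn": [0,0,0],"hand": 12}
  ]
}}

```text
clock: 13.92
eef_pos: [534.4, -42.8, 187.5]
tool_rot: [-3.14, 0.0, 1.434]
force: [-1.7, -3.3, 1.4]
width: 22.8
```

```bash
python3 st.py
```

```text
clock 13.925 w 22.8 pos 37.3 -61.3 z 187.5 r 71.7 theta 211.3
F tool -3.5 -1.3 fz 1.4 tangential(resist +) 3.64 radial -0.72
```

>>> {"op": "play_rows", "data": {
  "targets": [
    {"slide": [14.5,11.1,0],"turn": [0,0,0],"hand": 12},
    {"slide": [11.1,14.5,0],"turn": [0,0,0],"hand": 12},
    {"slide": [7,16.9,0],"turn": [0,0,0],"hand": 12},
    {"slide": [2.4,18.1,0],"turn": [0,0,0],"hand": 12}
  ]
}}

```text
clock: 14.42
eef_pos: [600.2, -18.2, 187.2]
tool_rot: [-3.141, 0.002, 1.434]
force: [-4.7, -6.5, 4.0]
width: 23.1
```

```bash
python3 st.py
```

```text
clock 14.425 w 23.1 pos 70.7 0.6 z 187.2 r 70.7 theta 270.5
F tool -7.1 -3.8 fz 4.0 tangential(resist +) 3.72 radial -7.15
```

>>> {"op": "play_rows", "data": {
  "targets": [
    {"slide": [-3.4,18.1,-0.3],"turn": [0,0,0],"hand": 12},
    {"slide": [-7,16.9,0],"turn": [0,0,0],"hand": 12},
    {"slide": [-11.1,14.2,0],"turn": [0,0,0],"hand": 12},
    {"slide": [-14.5,10.6,0],"turn": [0,0,0],"hand": 12}
  ]
}}

```text
clock: 14.92
eef_pos: [653.3, -59.8, 187.0]
tool_rot: [-3.137, -0.002, 1.435]
force: [-7.0, 1.9, 5.0]
width: 22.8
```

```bash
python3 st.py
```

```text
clock 14.925 w 22.8 pos 36.7 58.9 z 187.0 r 69.4 theta 328.1
F tool 0.9 -7.2 fz 5.0 tangential(resist +) 4.58 radial -5.6
```

>>> {"op": "play_rows", "data": {
  "targets": [
    {"slide": [-16.9,6,-0.3],"turn": [0,0,0],"hand": 12},
    {"slide": [-18.1,2.2,0],"turn": [0,0,0],"hand": 12},
    {"slide": [-18.1,-2.4,0],"turn": [0,0,0],"hand": 12},
    {"slide": [-16.9,-7,0],"turn": [0,0,0],"hand": 12}
  ]
}}

```text
clock: 15.42
eef_pos: [643.3, -131.2, 187.7]
tool_rot: [3.14, -0.001, 1.434]
force: [-0.2, 4.4, -1.3]
width: 22.7
```

```bash
python3 st.py
```

```text
clock 15.425 w 22.7 pos -35.4 58.7 z 187.7 r 68.6 theta 31.1
F tool 4.3 -0.8 fz -1.3 tangential(resist +) 3.31 radial -2.91
```

```bash
cat > plat.py <<'E'
from h import *
import sys
def plat(f):
  p,d,K,R,t=load(f); W=cloud(d,K,R,t)
  e=np.array([np.cos(np.radians(-13.6)),np.sin(np.radians(-13.6))]); g=np.array([-e[1],e[0]])
  X=(W[...,:2]-np.array([590.5,-88]))@e; Y=(W[...,:2]-np.array([590.5,-88]))@g; Z=W[...,2]
  m=(abs(Y)<40)&(X>38)&(X<60)&(Z>60)&(Z<135)
  h,ed=np.histogram(Z[m],np.arange(60,112,2)); print(list(zip(ed[:-1].astype(int).tolist(),h.tolist())))
E
python3 - <<'E'
from plat import *
snap("scene","10"); plat("pics/scene8.npz"); plat("pics/scene10.npz")
p=cv2.imread("pics/scene10.png"); cv2.imwrite("pics/scene10c.png",cv2.resize(p[165:285,190:300],None,fx=5,fy=5,interpolation=cv2.INTER_CUBIC))
E
```

```text
[(60, 8), (62, 17), (64, 18), (66, 17), (68, 18), (70, 52), (72, 86), (74, 25), (76, 0), (78, 0), (80, 0), (82, 0), (84, 0), (86, 0), (88, 0), (90, 1), (92, 9), (94, 15), (96, 18), (98, 18), (100, 30), (102, 77), (104, 43), (106, 2), (108, 0)]
[(60, 14), (62, 17), (64, 16), (66, 16), (68, 16), (70, 43), (72, 52), (74, 10), (76, 0), (78, 3), (80, 13), (82, 14), (84, 18), (86, 20), (88, 40), (90, 77), (92, 22), (94, 3), (96, 0), (98, 0), (100, 0), (102, 0), (104, 0), (106, 0), (108, 0)]
```

View pics/scene10c.png

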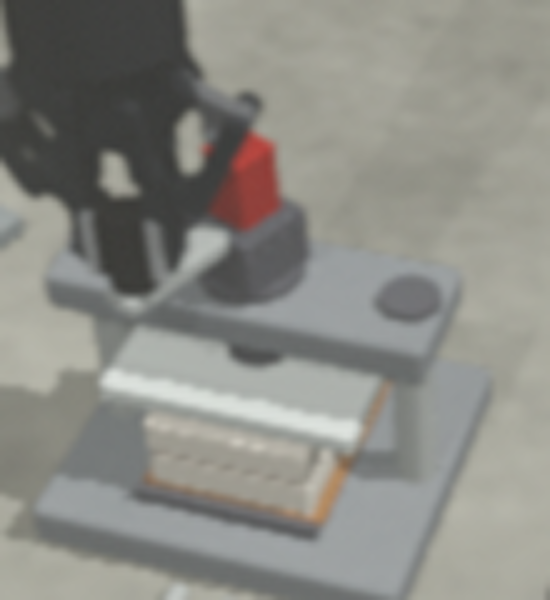

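>>> {"op": "play_rows", "data": {
  "targets": [
    {"slide": [-14.5,-11.1,0],"turn": [0,0,0],"hand": 12},
    {"slide": [-10.8,-14.5,0],"turn": [0,0,0],"hand": 12},
    {"slide": [-6.5,-16.9,0],"turn": [0,0,0],"hand": 12},
    {"slide": [-1.9,-18.1,0],"turn": [0,0,0],"hand": 12}
  ]
}}

```text
clock: 15.98
eef_pos: [578.7, -157.0, 187.9]
tool_rot: [3.138, 0.001, 1.433]
force: [3.8, 3.3, -5.1]
width: 22.6
```

```bash
python3 st.py
```

```text
clock 15.975 w 22.6 pos -69.8 -1.8 z 187.9 r 69.8 theta 91.5
F tool 3.8 3.4 fz -5.1 tangential(resist +) 3.26 radial -3.84
```

Now smaller rows (about 7.5°, 9 mm), two or three at a time.

>>> {"op": "play_rows", "data": {
  "targets": [
    {"slide": [1.2,-9.1,0.4],"turn": [0,0,0],"hand": 12},
    {"slide": [1.7,-9,0],"turn": [0,0,0],"hand": 12},
    {"slide": [2.9,-8.7,0],"turn": [0,0,0],"hand": 12},
    {"slide": [4,-8.2,0],"turn": [0,0,0],"hand": 12}
  ]
}}

```text
clock: 16.48
eef_pos: [544.7, -142.3, 187.7]
tool_rot: [3.141, 0.001, 1.433]
force: [2.6, -2.3, -1.2]
width: 22.8
```

```bash
python3 st.py
```

```text
clock 16.475 w 22.8 pos -59.9 -37.5 z 187.7 r 70.6 theta 122.1
F tool -1.9 2.9 fz -1.2 tangential(resist +) 3.43 radial 0.11
```

>>> {"op": "play_rows", "data": {
  "targets": [
    {"slide": [5.4,-7.4,0],"turn": [0,0,0],"hand": 12},
    {"slide": [6.3,-6.6,0],"turn": [0,0,0],"hand": 12},
    {"slide": [7.1,-5.8,0],"turn": [0,0,0],"hand": 12}
  ]
}}

```text
clock: 16.85
eef_pos: [526.6, -120.3, 187.6]
tool_rot: [-3.14, 0.001, 1.433]
force: [-1.2, -5.3, 2.3]
width: 22.4
```

```bash
python3 st.py
```

```text
clock 16.85 w 22.4 pos -40.6 -58.4 z 187.6 r 71.1 theta 145.2
F tool -5.4 -0.4 fz 2.3 tangential(resist +) 4.19 radial 3.45
```

>>> {"op": "play_rows", "data": {
  "targets": [
    {"slide": [7.6,-5.1,0],"turn": [0,0,0],"hand": 12},
    {"slide": [8.4,-3.7,0],"turn": [0,0,0],"hand": 12}
  ]
}}

```text
clock: 17.1
eef_pos: [520.0, -102.6, 187.5]
tool_rot: [-3.139, 0.0, 1.434]
force: [-3.0, -4.4, 2.7]
width: 22.5
```

```bash
python3 st.py
```

```text
clock 17.1 w 22.5 pos -23.9 -67.4 z 187.5 r 71.5 theta 160.5
F tool -4.8 -2.3 fz 2.7 tangential(resist +) 3.74 radial 3.81
```

>>> {"op": "play_rows", "data": {
  "targets": [
    {"slide": [8.8,-3.1,0],"turn": [0,0,0],"hand": 12},
    {"slide": [9,-1.4,0],"turn": [0,0,0],"hand": 12}
  ]
}}

```text
clock: 17.35
eef_pos: [518.4, -83.8, 187.4]
tool_rot: [-3.14, -0.0, 1.434]
force: [-2.4, -2.6, 2.7]
width: 22.4
```

```bash
python3 st.py; python3 - <<'E'
from plat import *
snap("scene","11"); plat("pics/scene11.npz")
p=cv2.imread("pics/scene11.png"); cv2.imwrite("pics/scene11c.png",cv2.resize(p[165:285,190:300],None,fx=5,fy=5,interpolation=cv2.INTER_CUBIC))
E
```

```text
clock 17.35 w 22.4 pos -5.5 -71.5 z 187.4 r 71.7 theta 175.6
F tool -2.9 -2.0 fz 2.7 tangential(resist +) 2.73 radial 2.23
[(60, 13), (62, 20), (64, 15), (66, 13), (68, 12), (70, 41), (72, 25), (74, 12), (76, 17), (78, 12), (80, 16), (82, 23), (84, 82), (86, 51), (88, 4), (90, 0), (92, 0), (94, 0), (96, 0), (98, 0), (100, 0), (102, 0), (104, 0), (106, 0), (108, 0)]
```

View pics/scene11c.png

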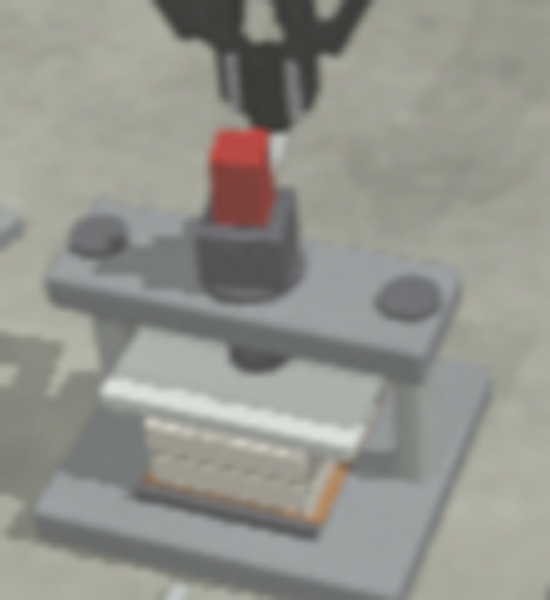

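>>> {"op": "play_rows", "data": {
  "targets": [
    {"slide": [6.1,-0.2,0],"turn": [0,0,0],"hand": 12},
    {"slide": [6.1,0.3,0],"turn": [0,0,0],"hand": 12}
  ]
}}

```text
clock: 17.65
eef_pos: [520.1, -71.9, 187.4]
tool_rot: [-3.139, -0.0, 1.434]
force: [-5.1, -2.4, 5.6]
width: 22.9
```

```bash
python3 st.py
```

```text
clock 17.65 w 22.9 pos 6.5 -71.4 z 187.4 r 71.7 theta 185.2
F tool -3.1 -4.7 fz 5.6 tangential(resist +) 3.48 radial 4.41
```

>>> {"op": "play_rows", "data": {
  "targets": [
    {"slide": [6,0.4,-0.2],"turn": [0,0,0],"hand": 12}
  ]
}}

```text
clock: 17.77
eef_pos: [521.8, -66.0, 187.5]
tool_rot: [-3.14, -0.0, 1.434]
force: [-3.2, -2.2, 2.6]
width: 22.7
```

>>> {"op": "play_rows", "data": {
  "targets": [
    {"slide": [6,1.3,0],"turn": [0,0,0],"hand": 12}
  ]
}}

```text
clock: 17.9
eef_pos: [524.0, -60.2, 187.5]
tool_rot: [-3.14, -0.0, 1.434]
force: [-3.9, -2.5, 3.2]
width: 22.6
```

```bash
python3 st.py
```

```text
clock 17.9 w 22.6 pos 18.6 -69.2 z 187.5 r 71.7 theta 195.1
F tool -3.0 -3.5 fz 3.2 tangential(resist +) 3.79 radial 2.6
```

>>> {"op": "play_rows", "data": {
  "targets": [
    {"slide": [5.8,1.7,0],"turn": [0,0,0],"hand": 12}
  ]
}}

```text
clock: 18.02
eef_pos: [526.7, -54.7, 187.5]
tool_rot: [-3.14, -0.0, 1.434]
force: [-4.6, -1.9, 3.1]
width: 22.8
```

```bash
python3 st.py
```

```text
clock 18.025 w 22.8 pos 24.5 -67.3 z 187.5 r 71.6 theta 200.0
F tool -2.5 -4.3 fz 3.1 tangential(resist +) 3.83 radial 3.16
```

>>> {"op": "play_rows", "data": {
  "targets": [
    {"slide": [5.6,2.3,0],"turn": [0,0,0],"hand": 12}
  ]
}}

```text
clock: 18.15
eef_pos: [529.8, -49.4, 187.5]
tool_rot: [-3.14, -0.0, 1.434]
force: [-4.1, 0.1, 3.1]
width: 22.6
```

```bash
python3 st.py
```

```text
clock 18.15 w 22.6 pos 30.1 -64.9 z 187.5 r 71.6 theta 204.9
F tool -0.4 -4.1 fz 3.1 tangential(resist +) 2.1 radial 3.53
```

>>> {"op": "play_rows", "data": {
  "targets": [
    {"slide": [5.4,2.7,0],"turn": [0,0,0],"hand": 12}
  ]
}}

```text
clock: 18.27
eef_pos: [533.3, -44.5, 187.5]
tool_rot: [-3.141, -0.0, 1.434]
force: [-4.0, -1.3, 2.6]
width: 22.4
```

```bash
python3 st.py
```

```text
clock 18.275 w 22.4 pos 35.5 -62.1 z 187.5 r 71.5 theta 209.8
F tool -1.8 -3.8 fz 2.6 tangential(resist +) 3.49 radial 2.41
```

>>> {"op": "play_rows", "data": {
  "targets": [
    {"slide": [5.1,3.2,0],"turn": [0,0,0],"hand": 12}
  ]
}}

```text
clock: 18.4
eef_pos: [537.1, -40.0, 187.5]
tool_rot: [-3.14, -0.0, 1.434]
force: [-5.7, -1.8, 2.9]
width: 22.5
```

```bash
python3 st.py
```

```text
clock 18.4 w 22.5 pos 40.4 -59.0 z 187.5 r 71.5 theta 214.4
F tool -2.6 -5.4 fz 2.9 tangential(resist +) 5.18 radial 3.05
```

>>> {"op": "play_rows", "data": {
  "targets": [
    {"slide": [3.9,3,0],"turn": [0,0,0],"hand": 12}
  ]
}}

```text
clock: 18.52
eef_pos: [540.0, -37.1, 187.5]
tool_rot: [-3.139, 0.001, 1.434]
force: [-7.6, -2.0, 6.2]
width: 22.5
```

```bash
python3 st.py
```

```text
clock 18.525 w 22.5 pos 43.7 -56.5 z 187.5 r 71.5 theta 217.7
F tool -3.0 -7.2 fz 6.2 tangential(resist +) 6.78 radial 3.87
```

>>> {"op": "play_rows", "data": {
  "targets": [
    {"slide": [0,0,0],"turn": [0,0,0],"hand": 12}
  ]
}}

```text
clock: 18.65
eef_pos: [540.2, -36.8, 187.5]
tool_rot: [-3.14, 0.0, 1.434]
force: [-5.6, -1.6, 3.7]
width: 22.7
```

```bash
python3 st.py;python3 st.py
```

```text
clock 18.65 w 22.7 pos 44.0 -56.3 z 187.5 r 71.5 theta 218.0
F tool -2.3 -5.4 fz 3.7 tangential(resist +) 5.14 radial 2.81
clock 18.65 w 22.7 pos 44.0 -56.3 z 187.5 r 71.5 theta 218.0
F tool -2.3 -5.4 fz 3.7 tangential(resist +) 5.14 radial 2.81
```

>>> {"op": "play_rows", "data": {
  "targets": [
    {"slide": [3.8,3.1,0],"turn": [0,0,0],"hand": 12}
  ]
}}

```text
clock: 18.77
eef_pos: [542.6, -34.6, 187.4]
tool_rot: [-3.138, 0.001, 1.433]
force: [-8.3, -3.0, 6.3]
width: 22.5
```

```bash
python3 st.py
```

```text
clock 18.775 w 22.5 pos 46.5 -54.2 z 187.4 r 71.4 theta 220.6
F tool -4.1 -7.8 fz 6.3 tangential(resist +) 8.22 radial 3.23
```

>>> {"op": "play_rows", "data": {
  "targets": [
    {"slide": [0,0,0],"turn": [0,0,0],"hand": 12}
  ]
}}

```text
clock: 18.9
eef_pos: [543.1, -34.2, 187.5]
tool_rot: [-3.138, 0.001, 1.434]
force: [-7.3, -1.7, 4.8]
width: 22.6
```

```bash
python3 st.py
```

```text
clock 18.9 w 22.6 pos 47.0 -53.8 z 187.5 r 71.4 theta 221.1
F tool -2.6 -7.0 fz 4.8 tangential(resist +) 6.57 radial 3.5
```

>>> {"op": "play_rows", "data": {
  "targets": [
    {"slide": [2.2,2,0],"turn": [0,0,0],"hand": 12}
  ]
}}

```text
clock: 19.02
eef_pos: [544.4, -33.1, 187.4]
tool_rot: [-3.137, 0.002, 1.433]
force: [-9.9, -3.2, 6.3]
width: 22.3
```

```bash
python3 st.py
```

```text
clock 19.025 w 22.3 pos 48.3 -52.7 z 187.4 r 71.5 theta 222.5
F tool -4.5 -9.4 fz 6.3 tangential(resist +) 9.68 radial 3.9
```

>>> {"op": "play_rows", "data": {
  "targets": [
    {"slide": [0,0,0],"turn": [0,0,0],"hand": 12},
    {"slide": [0,0,0],"turn": [0,0,0],"hand": 12}
  ]
}}

```text
clock: 19.27
eef_pos: [544.7, -32.9, 187.4]
tool_rot: [-3.137, 0.002, 1.433]
force: [-9.1, -1.9, 7.0]
width: 22.6
```

```bash
python3 st.py; python3 - <<'E'
from plat import *
snap("scene","12"); plat("pics/scene12.npz")
p=cv2.imread("pics/scene12.png"); cv2.imwrite("pics/scene12c.png",cv2.resize(p[165:285,190:300],None,fx=5,fy=5,interpolation=cv2.INTER_CUBIC))
E
```

```text
clock 19.275 w 22.6 pos 48.5 -52.4 z 187.4 r 71.4 theta 222.8
F tool -3.1 -8.8 fz 7.0 tangential(resist +) 8.26 radial 4.34
[(60, 15), (62, 12), (64, 21), (66, 16), (68, 13), (70, 32), (72, 30), (74, 14), (76, 14), (78, 19), (80, 10), (82, 52), (84, 79), (86, 16), (88, 1), (90, 0), (92, 0), (94, 0), (96, 0), (98, 0), (100, 0), (102, 0), (104, 0), (106, 0), (108, 0)]
```

View pics/scene12c.png

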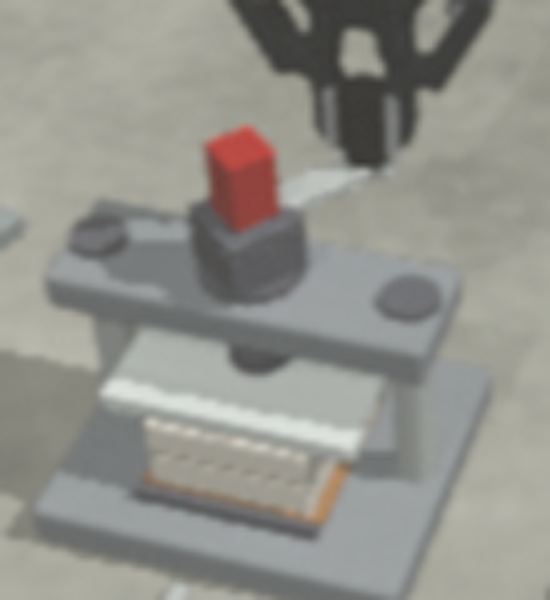

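>>> {"op": "play_rows", "data": {
  "targets": [
    {"slide": [0,0,0],"turn": [0,0,0],"hand": 50},
    {"slide": [0,0,0],"turn": [0,0,0],"hand": 50},
    {"slide": [0,0,-10],"turn": [0,0,0],"hand": 50},
    {"slide": [0,0,-40],"turn": [0,0,0],"hand": 50},
    {"slide": [0,0,-50],"turn": [0,0,0],"hand": 50}
  ]
}}

```text
clock: 19.95
eef_pos: [546.8, -31.5, 288.9]
tool_rot: [-3.141, -0.0, 1.434]
force: [-0.1, 0.6, -0.0]
width: 50.0
```

>>> {"op": "play_rows", "data": {
  "targets": [
    {"slide": [-49,35,-5],"turn": [0,0,0],"hand": 50},
    {"slide": [-10,25,0],"turn": [0,0,0],"hand": 50},
    {"slide": [0,0,0],"turn": [0,0,0],"hand": 50},
    {"slide": [0,0,0],"turn": [0,0,0],"hand": 50}
  ]
}}

```text
clock: 20.45
eef_pos: [597.8, -97.5, 292.8]
tool_rot: [-3.141, -0.001, 1.435]
force: [1.0, -0.0, 0.2]
width: 49.8
```

```bash
python3 st.py; python3 - <<'E'
from crank import *
from plat import plat
snap("wrist","13"); snap("scene","13"); snap("side","13"); plat("pics/scene13.npz")
r,W,*_=meas("pics/wrist13.npz",redz=220)
p=cv2.imread("pics/scene13.png"); cv2.imwrite("pics/scene13c.png",cv2.resize(p[165:285,190:300],None,fx=5,fy=5,interpolation=cv2.INTER_CUBIC))
E
```

```text
clock 20.45 w 49.8 pos -8.3 9.0 z 292.8 r 12.2 theta 42.5
F tool 0.1 1.0 fz 0.2 tangential(resist +) 0.76 radial 0.64
[(60, 14), (62, 15), (64, 20), (66, 13), (68, 15), (70, 32), (72, 28), (74, 18), (76, 13), (78, 17), (80, 15), (82, 43), (84, 88), (86, 16), (88, 0), (90, 0), (92, 0), (94, 0), (96, 0), (98, 0), (100, 0), (102, 0), (104, 0), (106, 0), (108, 0)]
red n 1957 z pct [189.7 218.3 219.6] v [ 89. 175. 179.]
red top rect ((588.935302734375, -87.9653549194336), (25.44264793395996, 25.756492614746094), 46.170021057128906) px [267 172  52  61]
```

View pics/wrist13.png

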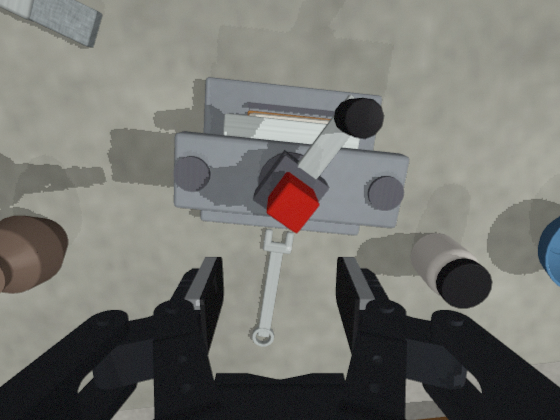

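View pics/scene13c.png

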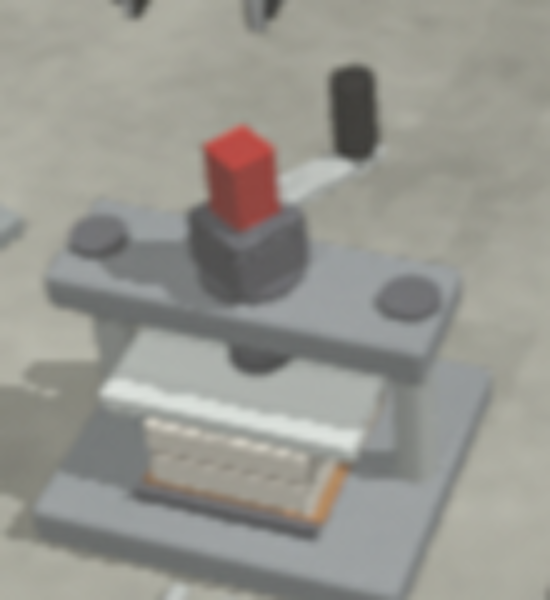

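View pics/side13.png

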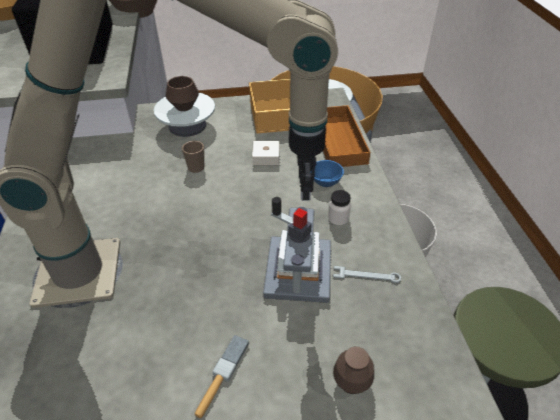

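```bash
python3 -c "
from cell import *
print(finish_job()); s=read_state(); print(s['clock'],s['force'])"
```

```text
the job is handed in; nothing more can be done
None
the job is handed in; nothing more can be done
```

I set the crank home on the shaft, wound it about 1.6 turns clockwise by the knob until it came up firm, let go and handed the job in at about 20.5 s. No verdict was reported.

**Fitting:** I gripped the crank by its red block and turned it to match the square, which read 82.2° against 82.15° for the tool. It slid down with no resistance. It seated at the expected height, 183.6 mm at the tool against about 183.5 mm expected, with about 10 N of pressing, well under the 35 N limit.

**Winding:** The drag at the knob was about 3.5 N. It started to rise at about 574° of winding and I stopped at about 583°, holding 8.3 N. That works out to roughly 180 N on the mould, from the figures you gave.

**Last checks after letting go:**
- **Crank seat:** the red block's top is at the same height as when first seated (218.3 against 218.4 mm). It sits about 1 mm from the shaft axis.
- **Plate:** it rests at the mould's height and did not move when I let go.
- **Robot and table:** the gripper was clear above the press and the other things looked undisturbed.

**What disagreed or was not confirmed:**
- After release the crank stood about 7° back from where I had held it, which is springback plus play in the socket. The clamping force left is therefore inferred at about 80 to 115 N, not measured.
- Camera depths read 1 to 2 mm low throughout.
- While winding, the knob's path suggested an axis about 1.5 mm off the camera estimate. I corrected for this as I went.

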